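# Unhook a well-plate carrier from the sloping rack and feed it under the sealer's guard

## Task

Take the orange-finned plate carrier off the sloping rack: first tilt its lower end up until it is about level with its lip still hooked behind the ledge rod, then lift the lip off the rod and draw the carrier out from under the red keeper bar. Lay it flat on the sealer's aluminium feed bed in front of the guard, same way round with its lip hanging down over the bed's far edge, and let go. Then use the yellow push stick to push it in until the whole carrier is under the clear guard, keeping the gripper itself out of there and its fingers off the carrier, and lay the stick down flat, clear of the guard, without disturbing the blue-finned carrier or the other things on the bench.

Things in the scene. Friction and masses are not known exactly. Their poses are not given: they have to be found in the camera images.
- carrier: Carrier to move: grey tray 184 x 110 x 8 mm, about 0.25 kg. Origin: centre of tray underside; z up out of the tray, x along the 184 mm to the lip end (upper end as hung), y across. White well block x -20 to 42, full width, z 8 to 26. Hangs in the left or right half of the rack, sloping 35 deg, lower end towards the robot, on two rods at about x 50 and x -78 (rod centres z -6), parallel to y.
- other_carrier: An identical carrier with a blue fin, hung in the other half of the rack, same frame. Leave it there.
- carrier_handle (a point): Centre of the top of the carrier's orange grip fin (carrier x -68, y 0, z 42 mm). The fin stands across the tray near its lower end: 12 mm thick along x, 60 mm long along y, from z 8 to 42.
- carrier_lip (a point): Middle of the lower edge of the carrier's lip (carrier x 61.5, y 0, z -11 mm). The lip hangs 11 mm below the tray underside, x 56.5 to 66.5, 100 mm long in y, and hooks behind the ledge rod.
- rack: Fixed sloping rack, 276 mm wide in y; carriers side by side at y +63 and -63. Origin on the bench under it; x away from the robot (up the slope), z up. Lower rest rod (12 mm thick) at x -45, z 62. Red keeper bar, 16 x 10 mm, along y over the carriers' upper ends, 8 mm clear above the hung tray: stops a plain lift. Its lowest front corner: x 71.4, z 170. Open below, thin side plates at y +-135.
- ledge (a point): Centre of the steel ledge rod, 12 mm thick, along the rack's y (rack x 60, y 0, z 135 mm). A carrier turned about this rod until level keeps resting on it; the lip then clears the rod after rising 11 mm, the tray meets the keeper bar after 21 mm: raise about 16 mm, draw 60 mm or more to the rack's -x, then lift.
- sealer: Fixed plate sealer. Origin on the bench under the middle of the guard's front edge; x away from the robot, z up, feed is to -y. Bed top z 18, x -98 to 50.5, from y +170 (open end) to a stop at y -160. Near guide wall: inner face x -98, 12 mm thick, top z 26. Clear guard over y -160 to 0: underside z 68, front strip up to z 80; inside walls at x -98, +100. Housing behind, 140 tall, to y -320.
- mouth (a point): Middle of the guard's opening at bed height (sealer x 0, y 0, z 18 mm). A carrier lying right has its axes along the sealer's and its origin at sealer x 0, z 18: lip 6 mm beyond the bed's far edge, lower end 6 mm from the near wall. At sealer y 75 it is in front of the guard; below y -55 it is wholly under it.
- stick: Loose yellow push stick 200 mm long, 0.09 kg, flat on the bench. Origin: centre of its underside; x along it to the black rubber tip, z up. Bar 16 wide, 22 tall. Grip hump in the middle, x -35 to 35, 16 wide (y), up to z 45. Rubber head x 88 to 100, 44 wide, 22 tall; rear cross-piece x -100 to -88, 36 wide.
- stick_tip (a point): Middle of the rubber tip's front face (stick x 100, y 0, z 11 mm).
- reagent: Amber reagent bottle 60 mm wide, 130 mm tall, bystander; origin at the middle of its underside.
- tip_box: Blue tip box with a clear lid, 88 x 128 x 73 mm, bystander; origin under its centre.
- tube_rack: Green tube rack 65 x 110 x 55 mm, bystander; origin under its centre.
- wash_bottle: White wash bottle with red cap, 68 mm wide, 150 mm tall, bystander; origin under its centre.
- beaker: Glass beaker 72 mm wide, 90 mm tall, bystander; origin under its centre.

How it is judged:
By the outcome, as a careful person would: the job done as asked, in the order asked, and still so for the second after the job is handed in, with the robot touching nothing.
It also fails if it takes over 64 s, if anything falls off the work surface, if the arm or the gripper's body presses on something with over 40 N, if the wrist force passes 120 N, or if a joint passes its speed limit or range.

## Robot

A 7-joint arm with a two-finger parallel gripper is mounted at the origin on the work surface. World frame = base frame: x ahead of the robot, y to its left, z up, the work surface at z = 0. Lengths are in m, angles in rad, forces in N, time in s.
With the tool pointing down it reaches from about 0.4 to 0.85 m from the base axis. Payload 4.5 kg.
Tool frame: the origin (TCP) lies at the very end of the fingers, on their centre line; the grasp point (between the pads) lies 19 mm behind it; z points along the fingers, x is the direction in which the jaws open and shut, and the axes are right-handed (so a half turn about z gives the same grasp; the last joint's range is limited). The gripper opens to 88 mm and grips with 3 to 60 N. Pads are 18 mm wide; open, the fingers measure 123 mm over their backs; the gripper's body (75 mm by 187 mm) begins 45 mm behind the grasp point.
Start: joints at [1.14, 0.689, -0.195, 1.565, 0.157, 0.902, -0.215], TCP at [0.28, -0.559, 0.239] pointing down, gripper open.
Joint ranges: [-3.01, 3.01], [-0.46, 2.08], [-1.47, 1.51], [0.13, 2.56], [-1, 4.14], [0.04, 2.09], [-2.66, 2.66]. Speed limits (rad/s): [2.57, 2.57, 3.14, 3.14, 3.14, 3.14, 3.14].

## Interface

Orientations are given as a unit quaternion [x, y, z, w].
In Python, from plant import * gives the robot as it stands.
- The arm moves only by the tool apply_moves, never from a script. Its argument "series" is a list of rows, each an object of numbers: "x", "y", "z": the shift along the tool's x, y, z in units of 80 cm (1.0 is 80 cm); "wx", "wy", "wz": the turn, a rotation vector about the tool's x, y, z in units of pi rad (1.0 is pi rad); "fingers": the opening, from -1 (shut) to 1 (fully open), so that 0 is half open. In form: [{"x": .., "y": .., "z": .., "wx": .., "wy": .., "wz": .., "fingers": ..}, ...]. A call has 1 to 8 rows; each row shifts and turns the pose as measured when the row begins, along the tool's axes as they then stand; what a row does not reach is not made up. A row lasts 1/8 s, in which the tool goes at most 62.5 mm and 10.7 degrees, less where a joint would pass 70% of its speed; a pose out of reach is approached as far as the arm can. A call with a number of a shift or a turn outside -1 to 1 is refused whole. A call with a gripper value outside its range is refused whole. The fingers move at their own pace and stop on an object; "force" is the grip in N (left out, the last holds). Time passes only in rows, so rows that do not move let the fingers close. It gives the time, the measured TCP pose, the force and the opening at its end, in the units of the state.
- get_state(): the state, without advancing time (a new reading comes with each control period).
- snapshot(name): name is "side" or "top" or "wrist"; returns (picture, depth): 480x640x3 uint8, red, green, blue; 480x640 float32, m along the optical axis (not along the pixel's ray), 0 where there is no reading.
- camera_model(name): a dict with "camera_matrix" (3x3 intrinsics, pixels), "world_from_camera" (4x4, takes a point from camera to world coordinates). Camera axes: x right, y up, looking along -z (the intrinsics and any distortion apply to the point x, -y, -z); pixel columns grow to the right and rows downward; lengths in m; the calibration is good to about 2 mm. A picture is of the moment at which its call begins: read the wrist's pose just before it. camera_model takes no time and is no camera call; for the wrist camera it gives the pose at the moment of the call.
- finish_job(): hands the job in, once; it reports no verdict.
The state is a dict: "clock": time; "q": joint angles; "qd": joint speeds; "joint_torque": joint torques, N m; "tool_pos": TCP position; "eef_rot": TCP orientation; "contact_force": force on the tool from outside, world axes, zero at the start; "moment": the same for the moment, N m; "opening": opening from 0.0 (shut) to 1.0 (fully open).
Only numpy, scipy, OpenCV 4.12 (cv2) and the standard library are available. Lean on these libraries where they do the work, as an engineer would, in place of code of your own. Each camera call takes 0.05 s, during which the arm holds its last target. There are 200 camera calls.

## Working session

There is one attempt and no reset: what is moved stays moved. The work goes in short steps, Python scripts to look and compute and a tool call to move; the robot and the scene stay as the last step left them, time stands still between calls to the robot, and variables do not carry over. Pictures are saved under pics/ and viewed, about 8 in all and at most 12, crops included, and the job is handed in when it is done.

Besides the shell and the picture viewer there is one more tool, called after "Emit:" by a JSON object that holds its "method" and its "body", one argument or row to a line. apply_moves: Moves the arm, as the interface text tells. Its arguments: {"type":"object","properties":{"series":{"type":"array","items":{"type":"object","properties":{"x":{"type":"number"},"y":{"type":"number"},"z":{"type":"number"},"wx":{"type":"number"},"wy":{"type":"number"},"wz":{"type":"number"},"fingers":{"type":"number"}}}},"force":{"type":"number"}},"required":["series"]}

```bash
ls; mkdir -p pics
python3 - <<'E'
from plant import *
import cv2, numpy as np
s=get_state(); print(s)
for n in("top","side"):
    p,d=snapshot(n); cv2.imwrite(f"pics/{n}0.png",p[:,:,::-1]); np.save(f"pics/{n}0.npy",d)
    m=camera_model(n); print(n,m); np.savez(f"pics/{n}0.npz",K=m["camera_matrix"],T=m["world_from_camera"])
E
```

```text
pics
{'clock': 0.0, 'q': array([ 1.13979903,  0.68996653, -0.19452892,  1.5663263 ,  0.15727969,
        0.90246929, -0.21507354]), 'qd': array([ 0.00057619, -0.00017152, -0.00031265, -0.00018554,  0.0029023 ,
        0.0004553 ,  0.00061273]), 'joint_torque': array([-5.39447228e-04, -5.27552927e+01, -1.26729079e+00, -1.53424501e+01,
       -5.27052570e-02,  6.58135643e-03,  1.72115138e-04]), 'tool_pos': array([ 0.27984473, -0.55816073,  0.237926  ]), 'eef_rot': array([ 8.50980801e-01, -5.25196043e-01, -7.82569557e-04, -4.23614786e-04]), 'contact_force': array([ 0.50770832,  0.08815904, -0.10334207]), 'moment': array([ 0.00519164, -0.03034954, -0.00154662]), 'opening': 1.0029999168121804}
top {'camera_matrix': array([[451.65454594,   0.        , 314.60953325],
       [  0.        , 451.65454594, 233.39388758],
       [  0.        ,   0.        ,   1.        ]]), 'world_from_camera': array([[ 0.02223055,  0.99011807, -0.13846306,  0.45340351],
       [-0.99935899,  0.02589493,  0.0247195 ,  0.1516255 ],
       [ 0.02806072,  0.13782477,  0.99005905,  1.08899343],
       [ 0.        ,  0.        ,  0.        ,  1.        ]])}
side {'camera_matrix': array([[528.50858311,   0.        , 322.53095675],
       [  0.        , 528.50858311, 240.39894388],
       [  0.        ,   0.        ,   1.        ]]), 'world_from_camera': array([[-0.99390259,  0.07783526, -0.07809805,  0.48034329],
       [-0.11024111, -0.71515191,  0.69022072,  0.93127347],
       [-0.00212846,  0.69462178,  0.71937198,  0.96479967],
       [ 0.        ,  0.        ,  0.        ,  1.        ]])}
```

View pics/top0.png

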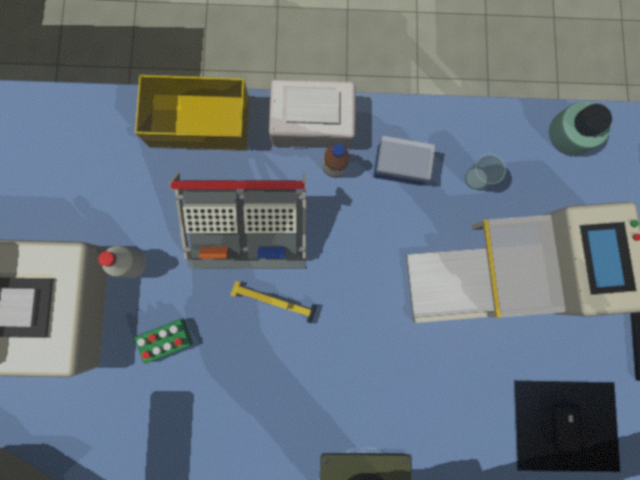

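View pics/side0.png

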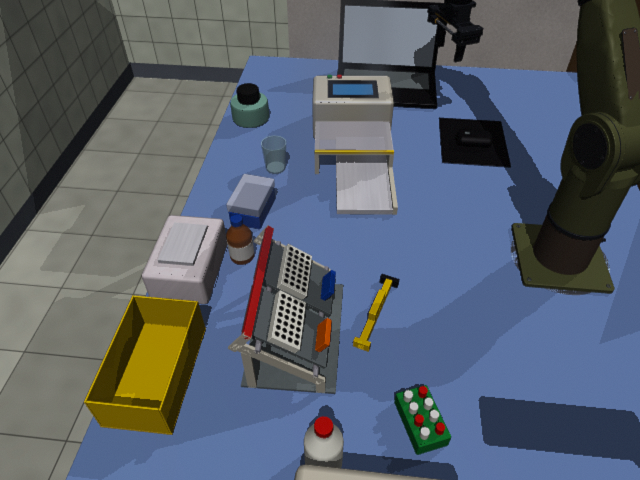

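Top: orange carrier hangs in the left rack half (fin ~(214,253)), stick at (235,290)–(312,313), sealer bed (410–495, 250–320), yellow guard edge ~(490,220–315). The next view is enlarged crops.

```bash
cat > h.py <<'E'
import numpy as np
def cam(n):
    z=np.load(f"pics/{n}.npz"); return z["K"],z["T"],np.load(f"pics/{n}.npy")
def pt(n,u,v,z=None):
    """world point of pixel; by depth, or on the plane of height z"""
    K,T,d=cam(n)
    r=np.array([(u-K[0,2])/K[0,0],-(v-K[1,2])/K[1,1],-1])
    if z is None: s=np.median(d[int(v)-1:int(v)+2,int(u)-1:int(u)+2])
    else: s=(z-T[2,3])/(T[2,:3]@r)
    return T[:3,3]+T[:3,:3]@(r*s)
def proj(n,p):
    K,T,d=cam(n); c=T[:3,:3].T@(np.array(p)-T[:3,3]); c=c/-c[2]
    return np.array([K[0,0]*c[0]+K[0,2],-K[1,1]*c[1]+K[1,2]])
E
python3 - <<'E'
import cv2,numpy as np
p=cv2.imread("pics/top0.png")
a=cv2.resize(p[165:325,165:325],None,fx=4,fy=4,interpolation=cv2.INTER_CUBIC)[:600]
cv2.imwrite("pics/c1.png",a)   # u=165+x/4, v=165+y/4
b=cv2.resize(p[195:330,400:600],None,fx=4,fy=4,interpolation=cv2.INTER_CUBIC)
cv2.imwrite("pics/c2.png",b)   # u=400+x/4
E
```

```text
(no output)
```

View pics/c1.png

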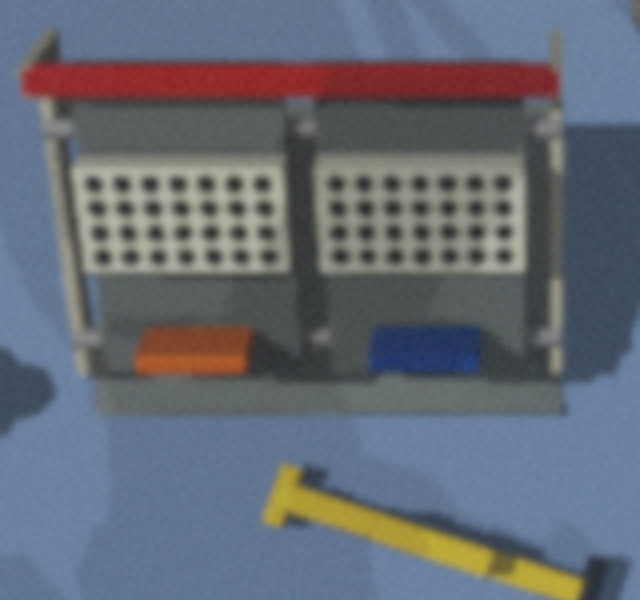

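View pics/c2.png

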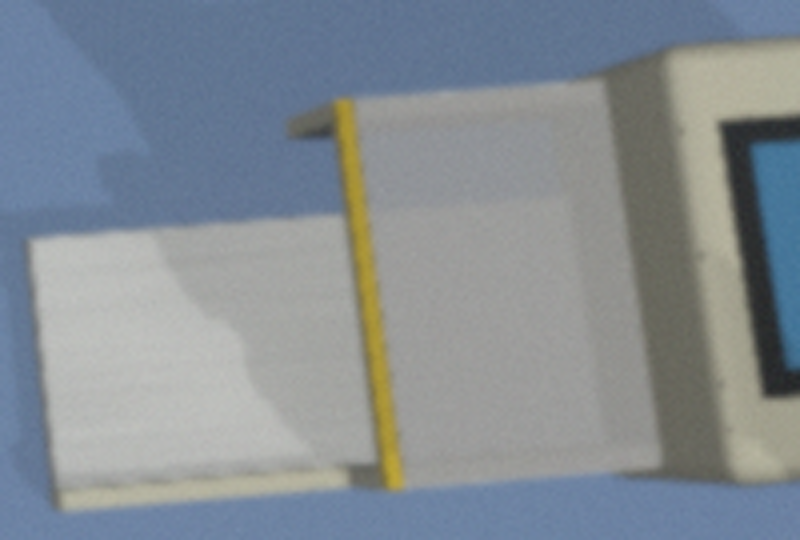

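```bash
cat >> h.py <<'E'
from scipy.optimize import least_squares
def place(p,o,yaw):
    c,s=np.cos(yaw),np.sin(yaw); p=np.asarray(p,float)
    return np.array([o[0]+c*p[0]-s*p[1],o[1]+s*p[0]+c*p[1],p[2]])
def fit(n,P,U,x0):
    f=lambda q:np.concatenate([proj(n,place(p,q[:2],q[2]))-u for p,u in zip(P,U)])
    r=least_squares(f,x0,loss="soft_l1"); return r.x,np.round(f(r.x).reshape(-1,2),1)
E
python3 - <<'E'
from h import *
c,s=np.cos(np.radians(34.8)),np.sin(np.radians(34.8))
def car(x,y,z,side):  # carrier mm -> rack m
    o=np.array([60-(50*c+6*s),135-(50*s-6*c)])
    return np.array([o[0]+x*c-z*s,side*63+y,o[1]+x*s+z*c])/1000
P=[];U=[]
for sd,pts in((1,[(72,155),(287,152),(290,272),(85,275),(136,374),(250,374)]),(-1,[(315,152),(525,152),(527,272),(320,275),(370,372),(480,372)])):
    for (x,y,z),u in zip([(42,55,26),(42,-55,26),(-20,-55,26),(-20,55,26),(-74,30,42),(-74,-30,42)],pts):
        P.append(car(x,y,z,sd));U.append((165+u[0]/4,165+u[1]/4))
q,r=fit("top0",P,U,[.6,.3,0]);print("rack",q,r.tolist())
print("handle",place(car(-68,0,42,1),q,q[2]),"ledge",place([.06,0,.135],q,q[2]))
P=[[.0505,.17,.018],[-.098,.17,.026],[-.11,.17,.026],[-.11,0,.08],[.112,0,.08],[-.11,0.012,.026]]
U=[(30,238),(52,488),(60,510),(390,490),(335,100),(350,486)]
q,r=fit("top0",P,[(400+a/4,195+b/4) for a,b in U],[.5,-.3,0]);print("sealer",q,r.tolist())
print("rear",pt("top0",233,288,.022),"tip",pt("top0",312,313,.022))
for u,v in((214,250),(214,256),(440,280),(453,300),(530,265),(270,300)):print(u,v,pt("top0",u,v))
E
```

```text
rack [0.60239923 0.28517617 0.0287692 ] [[-0.0, 2.3], [-0.8, 3.0], [0.4, -0.5], [0.2, -1.2], [0.3, -0.4], [-0.4, -0.5], [-0.1, 3.0], [-0.0, 3.0], [-0.3, -0.7], [0.4, -1.3], [0.0, -0.2], [0.1, -0.3]]
handle [0.53632376 0.34630079 0.10707096] ledge [0.6623744  0.28690209 0.135     ]
sealer [ 0.52561142 -0.27235371  0.10247545] [[-0.2, -0.2], [1.9, 0.3], [0.5, 0.0], [-0.4, 0.1], [0.3, -0.6], [-5.3, 0.4]]
rear [0.46894619 0.3126818  0.022     ] tip [0.41535397 0.12689978 0.022     ]
214 250 [0.54958866 0.34669908 0.09712316]
214 256 [0.53550102 0.34387771 0.10796779]
440 280 [ 0.4990297  -0.17590735  0.01831624]
453 300 [ 0.45261454 -0.20556849  0.02003924]
530 265 [ 0.53540347 -0.36550749  0.07519621]
270 300 [0.44337911 0.22379228 0.04697083]
```

```bash
cat >> h.py <<'E'
from scipy.spatial.transform import Rotation as R
import json,math
A=math.atan2(73,105)
def tool(yaw,tilt=0):   # tool x along yaw; tilt>0: turned back by the slope (tilt=A as hung)
    b=R.from_matrix(np.diag([1,-1,-1.]))
    return R.from_euler("z",yaw)*R.from_euler("y",-tilt)*b
def car(x,y,z,side=1,ang=A): # carrier (m), pivoted on the ledge rod to slope ang -> rack (m)
    c,s=np.cos(ang),np.sin(ang); X,Z=x-.05,z+.006
    return np.array([.06+X*c-Z*s,side*.063+y,.135+X*s+Z*c])
def rows(p,r,wps,fing=None,mx=.055,ma=9.5,nd=4):
    """rows from pose p,r through [(pos,rot,n or None)], printed in move units"""
    out=[]
    for w in wps:
        q,t=np.array(w[0]),w[1]; rv=(r.inv()*t).as_rotvec(); p0,r0=p,r
        n=(w[2] if len(w)>2 else None) or max(1,math.ceil(max(np.linalg.norm(q-p0)/mx,np.degrees(np.linalg.norm(rv))/ma)))
        for i in range(1,n+1):
            p1=p0+(q-p0)*i/n; r1=r0*R.from_rotvec(rv*i/n)
            d=r.inv().apply(p1-p)/.8; w_=(r.inv()*r1).as_rotvec()/np.pi
            row={k:round(float(v),nd) for k,v in zip(("x","y","z","wx","wy","wz"),[*d,*w_]) if abs(v)>5e-5}
            if fing is not None: row["fingers"]=fing
            out.append(row); p,r=p1,r1
    for i in range(0,len(out),8): print(json.dumps(out[i:i+8]).replace('"',''))
def now():
    from plant import get_state
    s=get_state(); return np.array(s["tool_pos"]),R.from_quat(s["eef_rot"]),s
E
python3 - <<'E'
from h import *
P=[];U=[]
for sd,pts in((1,[(72,155),(287,152),(290,272),(85,275),(136,374),(250,374)]),(-1,[(315,152),(525,152),(527,272),(320,275),(370,372),(480,372)])):
    for (x,y,z),u in zip([(.042,.055,.008),(.042,-.055,.008),(-.020,-.055,.026),(-.020,.055,.026),(-.074,.030,.042),(-.074,-.030,.042)],pts):
        P.append(car(x,y,z,sd));U.append((165+u[0]/4,165+u[1]/4))
q,r=fit("top0",P,U,[.6,.3,0]);print("rack",q,r.tolist())
P=[[.0505,.17,.018],[-.098,.17,.026],[-.11,.17,.026],[-.11,0,.08],[.112,0,.08]]
U=[(30,238),(52,488),(60,510),(390,490),(335,100)]
s,r=fit("top0",P,[(400+a/4,195+b/4) for a,b in U],[.5,-.3,0]);print("sealer",s,r.tolist())
g=place(car(-.068,0,.110),q,q[2]); print("pre",g)
p,o,_=now()
rows(p,o,[([.42,-.25,.29],tool(-.4)),([.47,.1,.29],tool(.0,.2)),(g,tool(q[2],A))],fing=0.2)
E
```

```text
rack [0.6010851  0.28582344 0.03523106] [[1.5, -0.1], [-0.2, 0.3], [0.1, 0.1], [-0.1, -0.2], [0.2, 0.5], [-0.5, 0.2], [0.4, 0.2], [-0.4, -0.2], [-0.6, -0.4], [0.1, -0.7], [-0.1, 0.3], [0.0, 0.0]]
sealer [ 0.52497398 -0.2717563   0.09807055] [[-0.4, -0.3], [1.5, 0.3], [0.0, -0.0], [-0.9, 0.4], [0.2, -0.3]]
pre [0.49582746 0.34515268 0.16288492]
[{x: -0.038, y: -0.047, z: -0.0092, wy: 0.0001, wz: -0.0321, fingers: 0.2}, {x: -0.0331, y: -0.0506, z: -0.0092, wy: 0.0001, wz: -0.0321, fingers: 0.2}, {x: -0.0278, y: -0.0537, z: -0.0093, wy: 0.0001, wz: -0.0321, fingers: 0.2}, {x: -0.0222, y: -0.0562, z: -0.0093, wy: 0.0001, wz: -0.0321, fingers: 0.2}, {x: -0.0165, y: -0.0582, z: -0.0093, wy: 0.0001, wz: -0.0321, fingers: 0.2}, {x: -0.0105, y: -0.0595, z: -0.0093, wy: 0.0001, wz: -0.0321, fingers: 0.2}, {x: -0.0045, y: -0.0603, z: -0.0093, wy: 0.0001, wz: -0.0321, fingers: 0.2}, {x: -0.0161, y: -0.061, wx: 0.0018, wy: 0.009, wz: -0.0181, fingers: 0.2}]
[{x: -0.0126, y: -0.0619, z: -0.0001, wx: 0.0018, wy: 0.009, wz: -0.0181, fingers: 0.2}, {x: -0.0091, y: -0.0625, wx: 0.0018, wy: 0.009, wz: 
[... 183 characters left out ...]
fingers: 0.2}, {x: 0.0017, y: -0.0631, z: 0.0008, wx: 0.0018, wy: 0.009, wz: -0.0181, fingers: 0.2}, {x: 0.0052, y: -0.0629, z: 0.0012, wx: 0.0018, wy: 0.009, wz: -0.0181, fingers: 0.2}, {y: -0.0511, z: 0.027, wx: 0.0007, wy: 0.0216, wz: -0.0017, fingers: 0.2}, {x: -0.0015, y: -0.051, z: 0.0271, wx: 0.0007, wy: 0.0216, wz: -0.0017, fingers: 0.2}]
[{x: -0.0031, y: -0.051, z: 0.0271, wx: 0.0007, wy: 0.0216, wz: -0.0017, fingers: 0.2}, {x: -0.0047, y: -0.0509, z: 0.0269, wx: 0.0007, wy: 0.0216, wz: -0.0017, fingers: 0.2}, {x: -0.0062, y: -0.0509, z: 0.0267, wx: 0.0007, wy: 0.0216, wz: -0.0017, fingers: 0.2}, {x: -0.0077, y: -0.0509, z: 0.0263, wx: 0.0007, wy: 0.0216, wz: -0.0017, fingers: 0.2}]
```

Emit:
{"method": "apply_moves", "body": {
  "series": [
    {"x":-0.038,"y":-0.047,"z":-0.009,"wz":-0.032,"fingers":0.2},
    {"x":-0.033,"y":-0.0505,"z":-0.009,"wz":-0.032,"fingers":0.2},
    {"x":-0.028,"y":-0.0535,"z":-0.009,"wz":-0.032,"fingers":0.2},
    {"x":-0.022,"y":-0.056,"z":-0.009,"wz":-0.032,"fingers":0.2},
    {"x":-0.0165,"y":-0.058,"z":-0.009,"wz":-0.032,"fingers":0.2},
    {"x":-0.0105,"y":-0.0595,"z":-0.009,"wz":-0.032,"fingers":0.2},
    {"x":-0.0045,"y":-0.06,"z":-0.009,"wz":-0.032,"fingers":0.2},
    {"x":-0.016,"y":-0.061,"wx":0.002,"wy":0.009,"wz":-0.018,"fingers":0.2}
  ]
}}

```text
schema error: expected keys x, y, z, wx, wy, wz, fingers
```

Emit:
{"method": "apply_moves", "body": {
  "series": [
    {"x":-0.0125,"y":-0.062,"wx":0.002,"wy":0.009,"wz":-0.018,"fingers":0.2},
    {"x":-0.009,"y":-0.0625,"wx":0.002,"wy":0.009,"wz":-0.018,"fingers":0.2},
    {"x":-0.0055,"y":-0.063,"wx":0.002,"wy":0.009,"wz":-0.018,"fingers":0.2},
    {"x":-0.002,"y":-0.063,"wx":0.002,"wy":0.009,"wz":-0.018,"fingers":0.2},
    {"x":0.0015,"y":-0.063,"z":0.001,"wx":0.002,"wy":0.009,"wz":-0.018,"fingers":0.2},
    {"x":0.005,"y":-0.063,"z":0.001,"wx":0.002,"wy":0.009,"wz":-0.018,"fingers":0.2},
    {"y":-0.051,"z":0.02,"wy":0.0216,"fingers":0.2},
    {"x":-0.0015,"y":-0.051,"z":0.02,"wy":0.0216,"fingers":0.2}
  ]
}}

```text
schema error: expected keys x, y, z, wx, wy, wz, fingers
```

```bash
cat >> h.py <<'E'
RK=[.60109,.28582,.03523]; SL=[.52497,-.27176,.09807]
E
python3 - <<'E'
from h import *
q=RK; p,o,s=now(); print(s["clock"],p,s["opening"],s["contact_force"])
g=place(car(-.068,0,.110),q,q[2])
rows(p,o,[(g,tool(q[2],A))],fing=0.2)
E
```

```text
0.1 [ 0.27989505 -0.55821473  0.23800467] 1.0020581808239177 [-0.24088698 -0.43366773 -0.24539196]
[{x: -0.0522, y: -0.044, z: 0.0056, wx: 0.0065, wy: 0.0101, wz: -0.0207, fingers: 0.2}, {x: -0.0495, y: -0.0472, z: 0.0049, wx: 0.0065, wy: 0.0101, wz: -0.0207, fingers: 0.2}, {x: -0.0464, y: -0.0502, z: 0.0044, wx: 0.0065, wy: 0.0101, wz: -0.0207, fingers: 0.2}, {x: -0.0432, y: -0.053, z: 0.004, wx: 0.0065, wy: 0.0101, wz: -0.0207, fingers: 0.2}, {x: -0.0398, y: -0.0556, z: 0.0038, wx: 0.0065, wy: 0.0101, wz: -0.0207, fingers: 0.2}, {x: -0.0362, y: -0.058, z: 0.0037, wx: 0.0065, wy: 0.0101, wz: -0.0207, fingers: 0.2}, {x: -0.0325, y: -0.0602, z: 0.0038, wx: 0.0065, wy: 0.0101, wz: -0.0207, fingers: 0.2}, {x: -0.0287, y: -0.0621, z: 0.0041, wx: 0.0065, wy: 0.0101, wz: -0.0207, fingers: 0.2}]
[{x: -0.0247, y: -0.0637, z: 0.0045, wx: 0.0065, wy: 0.0101, wz: -0.0207, fingers: 0.2}, {x: -0.0207, y: -0.0651, z: 0.0051, wx: 0.0065, wy: 0.0101, wz: -0.0207, fingers: 0.2}, {x: -0.0166, y: -0.0662, z: 0.0059, wx: 0.0065, wy: 0.0101, wz: -0.0207, fingers: 0.2}, {x: -0.0124, y: -0.067, z: 0.0068, wx: 0.0065, wy: 0.0101, wz: -0.0207, fingers: 0.2}, {x: -0.0083, y: -0.0676, z: 0.0078, wx: 0.0065, wy: 0.0101, wz: -0.0207, fingers: 0.2}, {x: -0.0042, y: -0.0678, z: 0.009, wx: 0.0065, wy: 0.0101, wz: -0.0207, fingers: 0.2}, {x: -0.0001, y: -0.0677, z: 0.0103, wx: 0.0065, wy: 0.0101, wz: -0.0207, fingers: 0.2}, {x: 0.004, y: -0.0674, z: 0.0117, wx: 0.0065, wy: 0.0101, wz: -0.0207, fingers: 0.2}]
[{x: 0.0079, y: -0.0668, z: 0.0133, wx: 0.0065, wy: 0.0101, wz: -0.0207, fingers: 0.2}]
```

Emit:
{"method": "apply_moves", "body": {
  "series": [
    {"x":-0.038,"y":-0.047,"z":-0.009,"wx":0,"wy":0,"wz":-0.032,"fingers":0.2},
    {"x":-0.033,"y":-0.0505,"z":-0.009,"wx":0,"wy":0,"wz":-0.032,"fingers":0.2},
    {"x":-0.028,"y":-0.0535,"z":-0.009,"wx":0,"wy":0,"wz":-0.032,"fingers":0.2},
    {"x":-0.022,"y":-0.056,"z":-0.009,"wx":0,"wy":0,"wz":-0.032,"fingers":0.2},
    {"x":-0.0165,"y":-0.058,"z":-0.009,"wx":0,"wy":0,"wz":-0.032,"fingers":0.2},
    {"x":-0.0105,"y":-0.0595,"z":-0.009,"wx":0,"wy":0,"wz":-0.032,"fingers":0.2},
    {"x":-0.0045,"y":-0.06,"z":-0.009,"wx":0,"wy":0,"wz":-0.032,"fingers":0.2},
    {"x":-0.016,"y":-0.061,"z":0,"wx":0.002,"wy":0.009,"wz":-0.018,"fingers":0.2}
  ]
}}

```text
clock: 1.1
tool_pos: [0.4264, -0.1923, 0.287]
eef_rot: [0.986, -0.164, 0.013, -0.002]
contact_force: [0.2, 0.3, 0.5]
opening: 0.603
```

Emit:
{"method": "apply_moves", "body": {
  "series": [
    {"x":-0.0125,"y":-0.062,"z":0,"wx":0.002,"wy":0.009,"wz":-0.018,"fingers":0.2},
    {"x":-0.009,"y":-0.0625,"z":0,"wx":0.002,"wy":0.009,"wz":-0.018,"fingers":0.2},
    {"x":-0.0055,"y":-0.063,"z":0,"wx":0.002,"wy":0.009,"wz":-0.018,"fingers":0.2},
    {"x":-0.002,"y":-0.063,"z":0,"wx":0.002,"wy":0.009,"wz":-0.018,"fingers":0.2},
    {"x":0.0015,"y":-0.063,"z":0.001,"wx":0.002,"wy":0.009,"wz":-0.018,"fingers":0.2},
    {"x":0.005,"y":-0.063,"z":0.001,"wx":0.002,"wy":0.009,"wz":-0.018,"fingers":0.2},
    {"x":0,"y":-0.051,"z":0.02,"wx":0,"wy":0.0216,"wz":0,"fingers":0.2},
    {"x":-0.0015,"y":-0.051,"z":0.02,"wx":0,"wy":0.0216,"wz":0,"fingers":0.2}
  ]
}}

```text
clock: 2.1
tool_pos: [0.4697, 0.2022, 0.2584]
eef_rot: [0.985, 0.01, 0.171, -0.007]
contact_force: [0.2, -1.0, -0.2]
opening: 0.601
```

```bash
sed -i 's/ if abs(v)>5e-5}/}/; s/row={k:round(float(v),nd)/row={k:round(float(v),nd)+0.0/' h.py
python3 - <<'E'
from h import *
q=RK; p,o,s=now(); print(s["clock"],p,s["opening"],s["contact_force"])
g=place(car(-.068,0,.110),q,q[2])
rows(p,o,[(g,tool(q[2],A))],fing=0.2)
E
```

```text
2.1 [0.46965461 0.20215688 0.25840425] 0.6007506613082487 [ 0.22833125 -1.01428791 -0.15523086]
[{x: -0.0016, y: -0.0442, z: 0.0316, wx: -0.0003, wy: 0.021, wz: -0.0013, fingers: 0.2}, {x: -0.0035, y: -0.0442, z: 0.0314, wx: -0.0003, wy: 0.021, wz: -0.0013, fingers: 0.2}, {x: -0.0054, y: -0.0443, z: 0.0311, wx: -0.0003, wy: 0.021, wz: -0.0013, fingers: 0.2}, {x: -0.0072, y: -0.0443, z: 0.0306, wx: -0.0003, wy: 0.021, wz: -0.0013, fingers: 0.2}]
```

Emit:
{"method": "apply_moves", "body": {
  "series": [
    {"x":-0.0015,"y":-0.044,"z":0.0315,"wx":0,"wy":0.021,"wz":-0.0013,"fingers":0.2},
    {"x":-0.0035,"y":-0.044,"z":0.0315,"wx":0,"wy":0.021,"wz":-0.0013,"fingers":0.2},
    {"x":-0.0055,"y":-0.0445,"z":0.031,"wx":0,"wy":0.021,"wz":-0.0013,"fingers":0.2},
    {"x":-0.007,"y":-0.0445,"z":0.0305,"wx":0,"wy":0.021,"wz":-0.0013,"fingers":0.2},
    {"x":0,"y":0,"z":0,"wx":0,"wy":0,"wz":0,"fingers":0.2}
  ]
}}

```text
clock: 2.72
tool_pos: [0.4914, 0.2812, 0.1997]
eef_rot: [0.968, 0.012, 0.252, 0.004]
contact_force: [-0.7, 0.6, -0.0]
opening: 0.599
```

```bash
cat >> h.py <<'E'
def shot(n,name):
    from plant import snapshot,camera_model
    import cv2
    m=camera_model(n); p,d=snapshot(n)
    cv2.imwrite(f"pics/{name}.png",p[:,:,::-1]); np.save(f"pics/{name}.npy",d)
    np.savez(f"pics/{name}.npz",K=m["camera_matrix"],T=m["world_from_camera"])
E
python3 - <<'E'
from h import *
q=RK; p,o,s=now(); print(s["clock"],p,s["q"])
shot("wrist","w1")
g=place(car(-.068,0,.014),q,q[2])
for n,c in (("fin",[(-.062,.03,.042),(-.062,-.03,.042),(-.074,.03,.042),(-.074,-.03,.042)]),):
    for k in c: print(k,proj("w1",place(car(*k),q,q[2])))
rows(p,o,[(g,tool(q[2],A))],fing=0.2)
E
```

```text
2.725 [0.49141713 0.28117728 0.19967321] [-0.90897346  0.61421633  0.1594408   2.20946969  1.72808895  0.26807216
 -2.45441158]
(-0.062, 0.03, 0.042) [320.35107567 110.21137951]
(-0.062, -0.03, 0.042) [320.57176847 197.35249298]
(-0.074, 0.03, 0.042) [302.85665    110.36965761]
(-0.074, -0.03, 0.042) [304.44701675 197.10363028]
[{x: -0.0012, y: -0.0276, z: 0.054, wx: 0.002, wy: 0.0105, wz: -0.0005, fingers: 0.2}, {x: -0.003, y: -0.0272, z: 0.0541, wx: 0.002, wy: 0.0105, wz: -0.0005, fingers: 0.2}, {x: -0.0047, y: -0.0269, z: 0.0542, wx: 0.002, wy: 0.0105, wz: -0.0005, fingers: 0.2}]
```

View pics/w1.png

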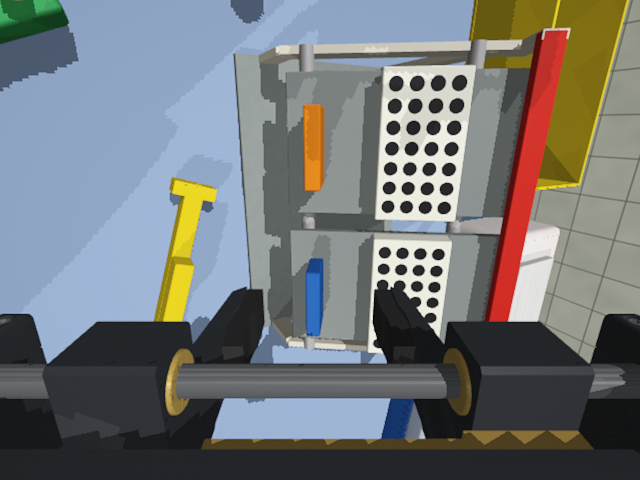

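The orange fin is at cols 304–324, rows 105–190, against a prediction of 303–320, 110–197, so the model agrees to ~4 mm. The arm moved less than I asked because it is near a wrist singularity, so I'll go on in smaller steps: sideways first.

Emit:
{"method": "apply_moves", "body": {
  "series": [
    {"x":-0.001,"y":-0.028,"z":0.018,"wx":0.002,"wy":0.01,"wz":0,"fingers":0.2},
    {"x":-0.001,"y":-0.028,"z":0.018,"wx":0.002,"wy":0.01,"wz":0,"fingers":0.2},
    {"x":-0.002,"y":-0.028,"z":0.018,"wx":0.002,"wy":0.01,"wz":0,"fingers":0.2}
  ]
}}

```text
clock: 3.15
tool_pos: [0.5144, 0.3404, 0.1648]
eef_rot: [0.954, 0.009, 0.301, -0.002]
contact_force: [-0.2, 0.0, -0.4]
opening: 0.603
```

Run:
```python
from h import *
q=RK; p,o,s=now(); print(s["clock"],p,s["q"])
g=place(car(-.068,0,.07),q,q[2])
rows(p,o,[(g,tool(q[2],A),4)],fing=0.2)
```

```text
3.15 [0.51438642 0.34042538 0.16477519] [-0.8290403   0.73445294 -0.11085744  2.13909936  1.83104052  0.55300728
 -2.63394045]
[{x: -0.0051, y: -0.0017, z: 0.0097, wx: 0.0009, wy: -0.0003, wz: -0.0011, fingers: 0.2}, {x: -0.0051, y: -0.0017, z: 0.0097, wx: 0.0009, wy: -0.0003, wz: -0.0011, fingers: 0.2}, {x: -0.0051, y: -0.0017, z: 0.0097, wx: 0.0009, wy: -0.0003, wz: -0.0011, fingers: 0.2}, {x: -0.0051, y: -0.0017, z: 0.0097, wx: 0.0009, wy: -0.0003, wz: -0.0011, fingers: 0.2}]
```

Emit:
{"method": "apply_moves", "body": {
  "series": [
    {"x":-0.005,"y":-0.0015,"z":0.005,"wx":0.001,"wy":0,"wz":-0.001,"fingers":0.2},
    {"x":-0.005,"y":-0.0015,"z":0.005,"wx":0.001,"wy":0,"wz":-0.001,"fingers":0.2},
    {"x":-0.005,"y":-0.0015,"z":0.005,"wx":0.001,"wy":0,"wz":-0.001,"fingers":0.2},
    {"x":-0.005,"y":-0.0015,"z":0.01,"wx":0.001,"wy":0,"wz":-0.001,"fingers":0.2}
  ]
}}

```text
clock: 3.65
tool_pos: [0.516, 0.3373, 0.1415]
eef_rot: [0.954, 0.013, 0.3, -0.0]
contact_force: [0.2, 0.6, 0.0]
opening: 0.598
```

Run:
```python
from h import *
q=RK; p,o,s=now(); print(s["clock"],p,s["q"])
shot("wrist","w2")
for k in [(-.062,.03,.042),(-.062,-.03,.042),(-.074,.03,.042),(-.074,-.03,.042)]: print(k,proj("w2",place(car(*k),q,q[2])))
import cv2
im=cv2.imread("pics/w2.png"); h=cv2.cvtColor(im,cv2.COLOR_BGR2HSV); m=((h[...,0]>5)&(h[...,0]<18)&(h[...,1]>180)&(h[...,2]>120)).astype("u1")
_,_,st,c=cv2.connectedComponentsWithStats(m); print([ (a.tolist()) for a in st if a[4]>200])
g=place(car(-.068,0,.014),q,q[2])
rows(p,o,[(g,tool(q[2],A))],fing=0.2)
```

```text
3.65 [0.51599091 0.33725624 0.14151783] [-0.70783443  0.79142712 -0.29651534  2.14637774  1.86717737  0.69309814
 -2.63721216]
(-0.062, 0.03, 0.042) [323.77520206 212.56624967]
(-0.062, -0.03, 0.042) [323.54923376 307.64945243]
(-0.074, 0.03, 0.042) [302.25792993 212.64671426]
(-0.074, -0.03, 0.042) [304.02512726 307.73172382]
[[0, 0, 640, 480, 305269], [303, 195, 20, 104, 1931]]
[{x: -0.0027, y: -0.0059, z: 0.0419, wx: 0.0019, wy: -0.0004, wz: -0.0006, fingers: 0.2}, {x: -0.0026, y: -0.0056, z: 0.0419, wx: 0.0019, wy: -0.0004, wz: -0.0006, fingers: 0.2}]
```

Run:
```python
from h import *
K,T,d=cam("w2")
for v in (198,205,230,250,270,290,297): 
    for u in (308,314): print(u,v,np.round(pt("w2",u,v),4),end=" ")
    print()
for k in (.03,-.03): print(place(car(-.068,k,.042),RK,RK[2]))
import cv2
im=cv2.imread("pics/w2.png")[150:400,220:500]; cv2.imwrite("pics/w2c.png",cv2.resize(im,None,fx=2,fy=2))
```

```text
308 198 [0.5432 0.3807 0.0872] 314 198 [0.5459 0.3808 0.0898] 
308 205 [0.533  0.3801 0.1027] 314 205 [0.5356 0.3802 0.105 ] 
308 230 [0.5327 0.3657 0.1036] 314 230 [0.5354 0.3658 0.1057] 
308 250 [0.5328 0.3536 0.1038] 314 250 [0.5358 0.3536 0.1056] 
308 270 [0.5331 0.3409 0.1037] 314 270 [0.5359 0.3411 0.106 ] 
308 290 [0.5335 0.3276 0.1036] 314 290 [0.5361 0.328  0.1062] 
308 297 [0.5331 0.3233 0.1043] 314 297 [0.5365 0.3231 0.1058] 
[0.53356846 0.37649798 0.10705253]
[0.53568183 0.31653521 0.10705253]
```

View pics/w2c.png

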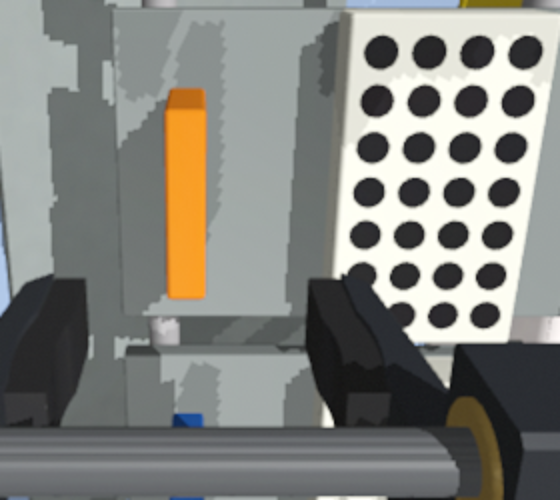

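Emit:
{"method": "apply_moves", "body": {
  "series": [
    {"x":-0.002,"y":-0.005,"z":0.028,"wx":0.002,"wy":0,"wz":0,"fingers":0.2},
    {"x":-0.002,"y":-0.005,"z":0.028,"wx":0.001,"wy":0,"wz":0,"fingers":0.2},
    {"x":-0.002,"y":-0.005,"z":0.02,"wx":0.001,"wy":0,"wz":0,"fingers":0.2}
  ]
}}

```text
clock: 4.08
tool_pos: [0.5502, 0.3431, 0.0898]
eef_rot: [0.954, 0.013, 0.301, -0.002]
contact_force: [0.2, 0.6, 0.5]
opening: 0.597
```

Run:
```python
from h import *
q=RK; p,o,s=now(); print(s["clock"],p,s["q"],s["contact_force"])
g=place(car(-.068,0.002,.013),q,q[2])
rows(p,o,[(g,tool(q[2],A))],fing=0.2)
```

```text
4.075 [0.55019522 0.34307372 0.08981914] [-0.61084216  0.91988868 -0.38468667  2.0730691   1.94951703  0.774072
 -2.63545455] [0.19194133 0.62776031 0.46814272]
[{x: -0.0036, y: -0.0075, z: 0.0075, wx: 0.003, wy: -0.0011, wz: -0.0017, fingers: 0.2}]
```

Emit:
{"method": "apply_moves", "body": {
  "series": [
    {"x":-0.0035,"y":-0.0075,"z":0.0075,"wx":0.003,"wy":-0.001,"wz":-0.001,"fingers":0.2},
    {"x":0,"y":0,"z":0,"wx":0,"wy":0,"wz":0,"fingers":-0.3},
    {"x":0,"y":0,"z":0,"wx":0,"wy":0,"wz":0,"fingers":-0.95},
    {"x":0,"y":0,"z":0,"wx":0,"wy":0,"wz":0,"fingers":-0.95},
    {"x":0,"y":0,"z":0,"wx":0,"wy":0,"wz":0,"fingers":-0.95}
  ],
  "force": 40
}}

```text
clock: 4.7
tool_pos: [0.5512, 0.3484, 0.0844]
eef_rot: [0.954, 0.016, 0.299, -0.005]
contact_force: [-0.3, 0.1, -0.5]
opening: 0.173
```

Run:
```python
from h import *
q=RK; p,o,s=now(); print(s["clock"],p,s["q"],s["contact_force"],s["opening"])
print("err tool", o.inv().apply(place(car(-.068,0.002,.013),q,q[2])-p), (o.inv()*tool(q[2],A)).as_rotvec(True))
# pivot the present pose about the ledge rod
yax=R.from_euler("z",q[2]).apply([0,1,0]); L=place([.06,0,.135],q,q[2])
w=[]
for k in range(1,6):
    Q=R.from_rotvec(yax*A*k/5); w.append((L+Q.apply(p-L),Q*o,1))
rows(p,o,w,fing=-.95)
```

```text
4.7 [0.55120269 0.34844633 0.08435073] [-0.60949104  0.93156533 -0.38890749  2.06351562  1.9593435   0.77290562
 -2.63483921] [-0.32644827  0.13067417 -0.46036653] 0.17321454517077192
err tool [-0.0007004  -0.00065589  0.00086334] [ 0.07727437 -0.01275327 -0.05256505]
[{x: 0.0041, y: 0.0, z: -0.0176, wx: 0.0, wy: -0.0387, wz: -0.0001, fingers: -0.95}, {x: 0.0041, y: 0.0, z: -0.0176, wx: 0.0, wy: -0.0387, wz: -0.0001, fingers: -0.95}, {x: 0.0041, y: 0.0, z: -0.0176, wx: 0.0, wy: -0.0387, wz: -0.0001, fingers: -0.95}, {x: 0.0041, y: 0.0, z: -0.0176, wx: 0.0, wy: -0.0387, wz: -0.0001, fingers: -0.95}, {x: 0.0041, y: 0.0, z: -0.0176, wx: 0.0, wy: -0.0387, wz: -0.0001, fingers: -0.95}]
```

Emit:
{"method": "apply_moves", "body": {
  "series": [
    {"x":0,"y":0,"z":0,"wx":0,"wy":0,"wz":0,"fingers":-1},
    {"x":0,"y":0,"z":0,"wx":0,"wy":0,"wz":0,"fingers":-1},
    {"x":0.0022,"y":0,"z":-0.0112,"wx":0,"wy":-0.0242,"wz":0,"fingers":-1},
    {"x":0.0022,"y":0,"z":-0.0112,"wx":0,"wy":-0.0242,"wz":0,"fingers":-1},
    {"x":0.0022,"y":0,"z":-0.0112,"wx":0,"wy":-0.0242,"wz":0,"fingers":-1}
  ],
  "force": 40
}}

```text
clock: 5.32
tool_pos: [0.5428, 0.349, 0.111]
eef_rot: [0.982, 0.018, 0.188, -0.003]
contact_force: [-0.4, -1.1, -1.0]
opening: 0.13
```

```bash
cat >> h.py <<'E'
P0=np.array([.55120,.34845,.08435]); R0=R.from_quat([.9541,.016,.299,-.005])
def pivot(f,up=0,back=0):  # grasp pose turned by f of the slope about the ledge rod, shifted in the rack
    q=RK; yax=R.from_euler("z",q[2]).apply([0,1,0]); L=place([.06,0,.135],q,q[2])
    Q=R.from_rotvec(yax*A*f); return L+Q.apply(P0-L)+R.from_euler("z",q[2]).apply([-back,0,up]),Q*R0
E
python3 - <<'E'
from h import *
p,o,s=now(); print(s["clock"],p,s["q"],s["contact_force"],s["opening"])
a=(R0.inv()*o).as_rotvec(True);print("turned",a)
f=-a[1]/np.degrees(A); g,t=pivot(f); print("off arc",o.inv().apply(g-p))
rows(p,o,[(*pivot(f+(1-f)*k/5),1) for k in range(1,6)],fing=-1)
E
```

```text
5.325 [0.54284231 0.34899892 0.11097285] [-0.58012295  0.83065758 -0.31829697  1.92075395  1.36484876  0.49368207
 -1.99200102] [-0.44387153 -1.10578717 -0.97178649] 0.13027329493448317
turned [  0.03440183 -13.08039046  -0.12360652]
off arc [-0.0006629   0.00084231  0.00075345]
[{x: 0.0015, y: 0.0011, z: -0.0101, wx: -0.0002, wy: -0.0241, wz: 0.0006, fingers: -1}, {x: 0.0023, y: 0.0, z: -0.011, wx: 0.0, wy: -0.0241, wz: 0.0, fingers: -1}, {x: 0.0023, y: 0.0, z: -0.011, wx: 0.0, wy: -0.0241, wz: 0.0, fingers: -1}, {x: 0.0023, y: 0.0, z: -0.011, wx: 0.0, wy: -0.0241, wz: 0.0, fingers: -1}, {x: 0.0023, y: 0.0, z: -0.011, wx: 0.0, wy: -0.0241, wz: 0.0, fingers: -1}]
```

Gripped (opening 0.13 ≈ 11.5 mm), forces low, following the arc within 1 mm.

Emit:
{"method": "apply_moves", "body": {
  "series": [
    {"x":0.0015,"y":0.001,"z":-0.01,"wx":0,"wy":-0.024,"wz":0.0005,"fingers":-1},
    {"x":0.0023,"y":0,"z":-0.011,"wx":0,"wy":-0.024,"wz":0,"fingers":-1},
    {"x":0.0023,"y":0,"z":-0.011,"wx":0,"wy":-0.024,"wz":0,"fingers":-1},
    {"x":0.0023,"y":0,"z":-0.011,"wx":0,"wy":-0.024,"wz":0,"fingers":-1},
    {"x":0.0023,"y":0,"z":-0.011,"wx":0,"wy":-0.024,"wz":0,"fingers":-1},
    {"x":0,"y":0,"z":0,"wx":0,"wy":0,"wz":0,"fingers":-1}
  ]
}}

```text
clock: 6.08
tool_pos: [0.5442, 0.3479, 0.157]
eef_rot: [1.0, 0.017, -0.004, -0.002]
contact_force: [0.2, -0.0, -1.2]
opening: 0.13
```

Run:
```python
from h import *
p,o,s=now(); print(s["clock"],p,s["q"],s["contact_force"],s["opening"])
print("turned",(R0.inv()*o).as_rotvec(True)); shot("side","s1")
import cv2
im=cv2.imread("pics/s1.png")[200:400,180:420]; cv2.imwrite("pics/s1c.png",cv2.resize(im,None,fx=3,fy=3))
g,t=pivot(1); print("off",o.inv().apply(g-p),(o.inv()*t).as_rotvec(True))
rows(p,o,[(*pivot(1),1),(*pivot(1,.015),2),(*pivot(1,.015,.09),3)],fing=-1)
```

```text
6.075 [0.54424113 0.34788801 0.15704123] [-0.28334613  0.89483586 -0.69211921  1.55158335  0.65377159  0.94149004
 -1.15250699] [ 0.2152202  -0.01874889 -1.18821593] 0.13041414154244482
turned [ 2.01361664e-01 -3.52021910e+01 -5.76572193e-03]
off [-0.00266037 -0.0003079   0.00219571] [-0.24289749  0.39371421  0.0465669 ]
[{x: -0.0033, y: -0.0004, z: 0.0027, wx: -0.0013, wy: 0.0022, wz: 0.0003, fingers: -1}, {x: 0.0, y: 0.0, z: -0.0094, wx: 0.0, wy: 0.0, wz: 0.0, fingers: -1}, {x: 0.0, y: 0.0, z: -0.0094, wx: 0.0, wy: 0.0, wz: 0.0, fingers: -1}, {x: -0.0375, y: 0.0001, z: 0.0, wx: 0.0, wy: 0.0, wz: 0.0, fingers: -1}, {x: -0.0375, y: 0.0001, z: 0.0, wx: 0.0, wy: 0.0, wz: 0.0, fingers: -1}, {x: -0.0375, y: 0.0001, z: 0.0, wx: 0.0, wy: 0.0, wz: 0.0, fingers: -1}]
```

View pics/s1c.png

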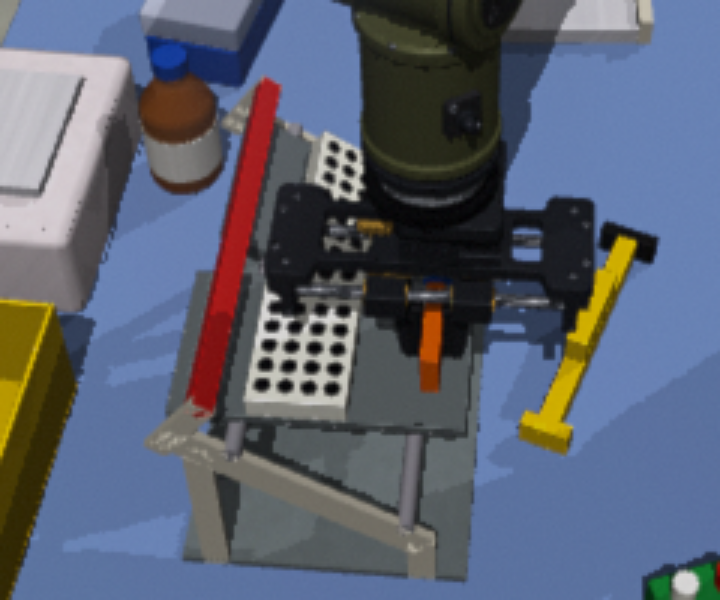

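Picture: tray level, lip end under the red bar, ledge rod still under the tray; nothing else touched. I'll lift ~13 mm more and check before drawing it out.

Emit:
{"method": "apply_moves", "body": {
  "series": [
    {"x":-0.003,"y":0,"z":-0.003,"wx":0,"wy":0.002,"wz":0,"fingers":-1},
    {"x":0,"y":0,"z":-0.007,"wx":0,"wy":0,"wz":0,"fingers":-1},
    {"x":0,"y":0,"z":-0.006,"wx":0,"wy":0,"wz":0,"fingers":-1},
    {"x":0,"y":0,"z":0,"wx":0,"wy":0,"wz":0,"fingers":-1}
  ]
}}

```text
clock: 6.62
tool_pos: [0.5389, 0.3477, 0.1681]
eef_rot: [1.0, 0.021, 0.002, 0.0]
contact_force: [0.1, -0.0, -1.2]
opening: 0.134
```

Run:
```python
from h import *
p,o,s=now(); print(s["clock"],p,s["contact_force"],s["opening"])
print((o.inv()*pivot(1)[1]).as_rotvec(True),"up/fwd",R.from_euler("z",-RK[2]).apply(p-pivot(1)[0]))
rows(p,o,[(*pivot(1,.0155,.03),2),(*pivot(1,.0155,.11),3),(*pivot(1,.08,.14),2)],fing=-1)
```

```text
6.625 [0.53886836 0.34767679 0.16808892] [ 0.08799487 -0.03680161 -1.17878348] 0.1342851985170627
[-0.00680278 -0.18841258  0.41966855] up/fwd [-0.00270136 -0.00033838  0.01322367]
[{x: -0.0171, y: -0.0003, z: -0.0015, wx: 0.0, wy: -0.0005, wz: 0.0012, fingers: -1}, {x: -0.0171, y: -0.0002, z: -0.0014, wx: 0.0, wy: -0.0005, wz: 0.0012, fingers: -1}, {x: -0.0333, y: 0.0, z: 0.0, wx: 0.0, wy: 0.0, wz: 0.0, fingers: -1}, {x: -0.0333, y: 0.0, z: 0.0, wx: 0.0, wy: 0.0, wz: 0.0, fingers: -1}, {x: -0.0333, y: 0.0, z: 0.0, wx: 0.0, wy: 0.0, wz: 0.0, fingers: -1}, {x: -0.0188, y: 0.0001, z: -0.0403, wx: 0.0, wy: 0.0, wz: 0.0, fingers: -1}, {x: -0.0188, y: 0.0001, z: -0.0403, wx: 0.0, wy: 0.0, wz: 0.0, fingers: -1}]
```

Emit:
{"method": "apply_moves", "body": {
  "series": [
    {"x":0,"y":0,"z":-0.0035,"wx":0,"wy":0,"wz":0.001,"fingers":-1},
    {"x":-0.008,"y":0,"z":0,"wx":0,"wy":0,"wz":0.001,"fingers":-1},
    {"x":-0.01,"y":0,"z":0,"wx":0,"wy":0,"wz":0,"fingers":-1}
  ]
}}

```text
clock: 7.0
tool_pos: [0.5225, 0.347, 0.1704]
eef_rot: [1.0, 0.018, 0.001, 0.001]
contact_force: [0.4, 1.4, -2.8]
opening: 0.133
```

No drag force; carry on drawing out (to ~110 mm), then lift.

Emit:
{"method": "apply_moves", "body": {
  "series": [
    {"x":-0.016,"y":0,"z":0,"wx":0,"wy":0,"wz":0,"fingers":-1},
    {"x":-0.03,"y":0,"z":0,"wx":0,"wy":0,"wz":0,"fingers":-1},
    {"x":-0.033,"y":0,"z":0,"wx":0,"wy":0,"wz":0,"fingers":-1},
    {"x":-0.033,"y":0,"z":0,"wx":0,"wy":0,"wz":0,"fingers":-1},
    {"x":-0.01,"y":0,"z":-0.04,"wx":0,"wy":0,"wz":0,"fingers":-1},
    {"x":0,"y":0,"z":-0.045,"wx":0,"wy":0,"wz":0,"fingers":-1}
  ]
}}

```text
clock: 7.75
tool_pos: [0.4143, 0.3415, 0.2375]
eef_rot: [1.0, 0.02, -0.003, 0.003]
contact_force: [-0.6, 0.5, -2.2]
opening: 0.133
```

Run:
```python
from h import *
p,o,s=now(); print(s["clock"],p,s["q"],s["contact_force"],s["opening"])
# TCP sits at carrier (-.068,.002?, .013) ; rotation error of grasp ignored
y=SL[2]; G=lambda sx,sy,h: place([sx-.068,sy,.018+.013+h],SL,y)
rows(p,o,[([.43,.1,.25],tool(.06)),(G(0,.09,.15),tool(y)),(G(0,.09,.06),tool(y))],fing=-1)
```

```text
7.75 [0.41434222 0.34152512 0.23753733] [-0.32751304  0.66717579 -0.75713666  1.80845028  0.56908941  0.90729816
 -1.3053244 ] [-0.55257707  0.4697921  -2.23485568] 0.13292259711012058
[{x: 0.0015, y: 0.0605, z: -0.0027, wx: 0.0004, wy: 0.0004, wz: -0.0013, fingers: -1}, {x: 0.0012, y: 0.0605, z: -0.0028, wx: 0.0004, wy: 0.0004, wz: -0.0013, fingers: -1}, {x: 0.001, y: 0.0605, z: -0.0029, wx: 0.0004, wy: 0.0004, wz: -0.0013, fingers: -1}, {x: 0.0008, y: 0.0605, z: -0.003, wx: 0.0004, wy: 0.0004, wz: -0.0013, fingers: -1}, {x: 0.0005, y: 0.0605, z: -0.003, wx: 0.0004, wy: 0.0004, wz: -0.0013, fingers: -1}, {x: 0.0002, y: 0.0603, z: 0.0144, wx: 0.0, wy: 0.0, wz: -0.002, fingers: -1}, {x: -0.0001, y: 0.0603, z: 0.0144, wx: 0.0, wy: 0.0, wz: -0.002, fingers: -1}, {x: -0.0005, y: 0.0603, z: 0.0144, wx: 0.0, wy: 0.0, wz: -0.002, fingers: -1}]
[{x: -0.0009, y: 0.0603, z: 0.0144, wx: 0.0, wy: 0.0, wz: -0.002, fingers: -1}, {x: -0.0013, y: 0.0603, z: 0.0144, wx: 0.0, wy: 0.0, wz: -0.002, fingers: -1}, {x: -0.0017, y: 0.0603, z: 0.0144, wx: 0.0, wy: 0.0, wz: -0.002, fingers: -1}, {x: 0.0, y: 0.0, z: 0.0562, wx: 0.0, wy: 0.0, wz: 0.0, fingers: -1}, {x: 0.0, y: 0.0, z: 0.0563, wx: 0.0, wy: 0.0, wz: 0.0, fingers: -1}]
```

Emit:
{"method": "apply_moves", "body": {
  "series": [
    {"x":0.0015,"y":0.04,"z":-0.003,"wx":0,"wy":0,"wz":-0.001,"fingers":-1},
    {"x":0.001,"y":0.06,"z":-0.003,"wx":0,"wy":0,"wz":-0.001,"fingers":-1},
    {"x":0.001,"y":0.06,"z":-0.003,"wx":0,"wy":0,"wz":-0.001,"fingers":-1},
    {"x":0.001,"y":0.06,"z":-0.003,"wx":0,"wy":0,"wz":-0.001,"fingers":-1},
    {"x":0.0005,"y":0.06,"z":0,"wx":0,"wy":0,"wz":-0.001,"fingers":-1},
    {"x":0,"y":0.06,"z":0.014,"wx":0,"wy":0,"wz":-0.002,"fingers":-1},
    {"x":0,"y":0.06,"z":0.014,"wx":0,"wy":0,"wz":-0.002,"fingers":-1},
    {"x":0,"y":0.06,"z":0.014,"wx":0,"wy":0,"wz":-0.002,"fingers":-1}
  ]
}}

```text
clock: 8.75
tool_pos: [0.4351, -0.0285, 0.2184]
eef_rot: [0.999, 0.045, 0.002, -0.0]
contact_force: [1.1, -0.6, -2.4]
opening: 0.133
```

Emit:
{"method": "apply_moves", "body": {
  "series": [
    {"x":-0.001,"y":0.06,"z":0.014,"wx":0,"wy":0,"wz":-0.002,"fingers":-1},
    {"x":-0.001,"y":0.06,"z":0.014,"wx":0,"wy":0,"wz":-0.002,"fingers":-1},
    {"x":-0.001,"y":0.045,"z":0.014,"wx":0,"wy":0,"wz":-0.002,"fingers":-1},
    {"x":0,"y":0.02,"z":0.014,"wx":0,"wy":0,"wz":-0.002,"fingers":-1},
    {"x":0,"y":0,"z":0,"wx":0,"wy":0,"wz":0,"fingers":-1}
  ]
}}

```text
clock: 9.38
tool_pos: [0.4439, -0.1816, 0.1722]
eef_rot: [0.998, 0.056, 0.001, 0.0]
contact_force: [-0.1, 0.3, -1.2]
opening: 0.133
```

Run:
```python
from h import *
p,o,s=now(); print(s["clock"],p,s["q"],s["contact_force"],s["opening"])
y=SL[2]; G=lambda sx,sy,h: place([sx-.068,sy,.018+.013+h],SL,y)
rows(p,o,[(G(0,.09,.04),tool(y))],fing=-1)
shot("wrist","w3"); shot("top","t3")
```

```text
9.375 [ 0.44387926 -0.18157452  0.17220102] [ 0.75637995  0.70709593 -0.75767271  2.04815244  0.7751744   0.69202967
 -0.39972872] [-0.0995212   0.26316423 -1.22914838] 0.13272134014655512
[{x: 0.0022, y: 0.0048, z: 0.0633, wx: 0.0001, wy: -0.0005, wz: 0.0022, fingers: -1}, {x: 0.0023, y: 0.0048, z: 0.0633, wx: 0.0001, wy: -0.0005, wz: 0.0022, fingers: -1}]
```

View pics/w3.png

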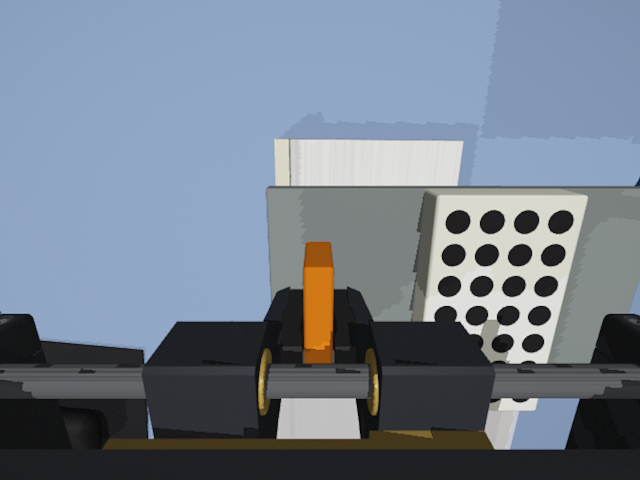

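The wrist view shows the bed's open end: wall outer edge (275,139), inner (289,139), far bed corner (462,141). The carrier's lower-end corner is at (267,187).

Run:
```python
from h import *
p,o,s=now(); th=SL[2]; toS=lambda w: R.from_euler("z",-th).apply(w-np.array([SL[0],SL[1],0]))*1000
for n,u,v,z in (("wall out",275,139,.026),("wall in",289,139,.026),("bed far",462,141,.018)): print(n,toS(pt("w3",u,v,z)),toS(pt("w3",u+(4 if n!="bed far" else -6),v+5)))
zt=p[2]-.013+.008
print("carrier corner dz",pt("w3",272,192)[2],zt,"sealer",toS(pt("w3",267,187,zt)),toS(pt("w3",267,187,pt("w3",272,192)[2])),"tool-frame",o.inv().apply(pt("w3",267,187,zt)-p)*1000)
print("tcp",toS(p))
# fin corner top
print("fin near-left top", o.inv().apply(pt("w3",304,266,zt+.034)-p)*1000, o.inv().apply(pt("w3",333,266,zt+.034)-p)*1000)
a=pt("w3",330,190,zt);b=pt("w3",600,188,zt); e=b-a; print("edge yaw",np.arctan2(e[1],e[0]),"tool yaw",np.arctan2(*o.as_matrix()[[1,0],0]),"slope cam",pt("w3",330,195),pt("w3",610,195))
```

```text
wall out [-108.90044599  172.95687608   26.        ] [-105.80032528  169.00554682   25.01381574]
wall in [-97.38112262 173.1224678   26.        ] [-94.74358781 168.86002826  16.83771392]
bed far [ 48.7110109  173.40860598  18.        ] [ 44.60008012 169.21732118  16.97376916]
carrier corner dz 0.16370798824283245 0.16815725661614175 sealer [-96.07863941 156.28780623 168.15725662] [-96.72605705 155.56948564 163.70798824] tool-frame [-24.24736071 -57.40579792   4.84080823]
tcp [-70.85480469  99.31806231 173.15725662]
fin near-left top [ -6.95993084 -33.8477661  -29.05927674] [  3.64766126 -33.80287052 -29.00870011]
edge yaw 0.11945186742092474 tool yaw 0.1155567696633467 slope cam [ 0.44225515 -0.12681067  0.16388417] [ 0.56994257 -0.11257022  0.16324283]
```

Emit:
{"method": "apply_moves", "body": {
  "series": [
    {"x":0.0015,"y":0.005,"z":0.04,"wx":0,"wy":0,"wz":0.003,"fingers":-1},
    {"x":0.0015,"y":0.004,"z":0.05,"wx":0,"wy":0,"wz":0.003,"fingers":-1},
    {"x":0.001,"y":0.002,"z":0.05,"wx":0,"wy":0,"wz":0,"fingers":-1},
    {"x":0,"y":0,"z":0.004,"wx":0,"wy":0,"wz":0,"fingers":-1}
  ]
}}

```text
clock: 9.98
tool_pos: [0.4552, -0.1799, 0.0594]
eef_rot: [0.999, 0.054, 0.008, -0.001]
contact_force: [-0.3, -0.2, -1.0]
opening: 0.13
```

Run:
```python
from h import *
p,o,s=now(); th=SL[2]; toS=lambda w: R.from_euler("z",-th).apply(w-np.array([SL[0],SL[1],0]))*1000
print(s["clock"],toS(p),s["contact_force"],"yaw",np.arctan2(*o.as_matrix()[[1,0],0]),(o.inv()*tool(th)).as_rotvec(True))
rows(p,o,[(place([-.068,.088,.0385],SL,th),tool(th-.002))],fing=-1)
```

```text
9.975 [-60.40487725  98.21620863  59.43831844] [-0.31613232 -0.16718365 -0.98108018] yaw 0.10809642833982021 [-0.09308908 -0.87966901  0.57514172]
[{x: -0.01, y: 0.0127, z: 0.026, wx: -0.0005, wy: -0.0049, wz: 0.0038, fingers: -1}]
```

Emit:
{"method": "apply_moves", "body": {
  "series": [
    {"x":-0.0095,"y":0.01,"z":0.01,"wx":0,"wy":-0.005,"wz":0.004,"fingers":-1},
    {"x":0,"y":0,"z":0.004,"wx":0,"wy":0,"wz":0,"fingers":-1},
    {"x":0,"y":0,"z":0,"wx":0,"wy":0,"wz":0,"fingers":-1}
  ]
}}

```text
clock: 10.35
tool_pos: [0.4507, -0.1877, 0.0508]
eef_rot: [0.999, 0.048, 0.002, -0.001]
contact_force: [-1.1, 0.4, -2.6]
opening: 0.131
```

Run:
```python
from h import *
p,o,s=now(); th=SL[2]; toS=lambda w: R.from_euler("z",-th).apply(w-np.array([SL[0],SL[1],0]))*1000
print(s["clock"],toS(p),s["contact_force"],"yaw",np.arctan2(*o.as_matrix()[[1,0],0]),(o.inv()*tool(th)).as_rotvec(True))
rows(p,o,[(place([-.068,.09,.035],SL,th),tool(th-.002),2)],fing=-1)
```

```text
10.35 [-65.67173062  90.94229669  50.80710202] [-1.09318522  0.40796649 -2.62815378] yaw 0.09692972889953824 [-0.06249113 -0.23238067 -0.06520565]
[{x: -0.0015, y: 0.0006, z: 0.0099, wx: -0.0002, wy: -0.0006, wz: 0.0001, fingers: -1}, {x: -0.0015, y: 0.0006, z: 0.0099, wx: -0.0002, wy: -0.0006, wz: 0.0001, fingers: -1}]
```

Emit:
{"method": "apply_moves", "body": {
  "series": [
    {"x":-0.0025,"y":0,"z":0.008,"wx":0,"wy":-0.001,"wz":0,"fingers":-1},
    {"x":-0.001,"y":0,"z":0.006,"wx":0,"wy":0,"wz":0,"fingers":-1},
    {"x":0,"y":0,"z":0.003,"wx":0,"wy":0,"wz":0,"fingers":-1}
  ]
}}

```text
clock: 10.72
tool_pos: [0.4484, -0.1884, 0.0375]
eef_rot: [0.999, 0.048, 0.001, -0.0]
contact_force: [0.0, 0.6, -2.0]
opening: 0.134
```

Run:
```python
from h import *
p,o,s=now(); th=SL[2]; toS=lambda w: R.from_euler("z",-th).apply(w-np.array([SL[0],SL[1],0]))*1000
print(s["clock"],toS(p),s["contact_force"],(o.inv()*tool(th)).as_rotvec(True))
shot("side","s2")
import cv2
im=cv2.imread("pics/s2.png")[60:230,290:430]; cv2.imwrite("pics/s2c.png",cv2.resize(im,None,fx=3.5,fy=3.5,interpolation=cv2.INTER_CUBIC))
```

```text
10.725 [-68.04487201  90.49713817  37.46230041] [ 0.01439248  0.56470265 -2.04060304] [-0.02539493 -0.16105919 -0.11487939]
```

View pics/s2c.png

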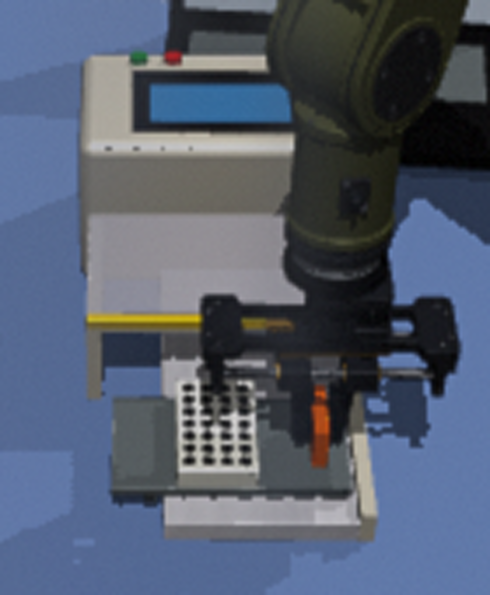

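The carrier is over the bed, inside the near wall and in front of the guard. I'll lower the last millimetres, watching the force.

Emit:
{"method": "apply_moves", "body": {
  "series": [
    {"x":0,"y":0,"z":0.0025,"wx":0,"wy":0,"wz":0,"fingers":-1},
    {"x":0,"y":0,"z":0.001,"wx":0,"wy":0,"wz":0,"fingers":-1}
  ]
}}

```text
clock: 11.02
tool_pos: [0.4484, -0.1882, 0.0342]
eef_rot: [0.999, 0.048, 0.001, -0.0]
contact_force: [0.6, -0.5, -2.1]
opening: 0.134
```

Emit:
{"method": "apply_moves", "body": {
  "series": [
    {"x":0,"y":0,"z":0.0012,"wx":0,"wy":0,"wz":0,"fingers":-1},
    {"x":0,"y":0,"z":0.0012,"wx":0,"wy":0,"wz":0,"fingers":-1}
  ]
}}

```text
clock: 11.28
tool_pos: [0.4485, -0.1882, 0.0334]
eef_rot: [0.999, 0.048, 0.002, 0.0]
contact_force: [-3.5, 0.7, 17.9]
opening: 0.131
```

Emit:
{"method": "apply_moves", "body": {
  "series": [
    {"x":0,"y":0,"z":-0.0006,"wx":0,"wy":0,"wz":0,"fingers":-1},
    {"x":0,"y":0,"z":0,"wx":0,"wy":0,"wz":0,"fingers":-0.5},
    {"x":0,"y":0,"z":0,"wx":0,"wy":0,"wz":0,"fingers":-0.15},
    {"x":0,"y":0,"z":0,"wx":0,"wy":0,"wz":0,"fingers":-0.15},
    {"x":0,"y":0,"z":-0.04,"wx":0,"wy":0,"wz":0,"fingers":-0.15},
    {"x":0,"y":0,"z":-0.06,"wx":0,"wy":0,"wz":0,"fingers":-0.15},
    {"x":0,"y":-0.04,"z":-0.05,"wx":0,"wy":0,"wz":0,"fingers":0}
  ]
}}

```text
clock: 12.15
tool_pos: [0.4443, -0.1574, 0.1547]
eef_rot: [0.999, 0.046, -0.0, -0.001]
contact_force: [1.4, 0.4, -1.3]
opening: 0.493
```

Run:
```python
from h import *
import cv2
p,o,s=now(); th=SL[2]; toS=lambda w: R.from_euler("z",-th).apply(w-np.array([SL[0],SL[1],0]))*1000
print(s["clock"],p,s["contact_force"],s["opening"],"opening")
shot("wrist","w4"); shot("top","t4")
h=cv2.cvtColor(cv2.imread("pics/w4.png"),cv2.COLOR_BGR2HSV); m=((h[...,0]>5)&(h[...,0]<18)&(h[...,1]>180)&(h[...,2]>100)).astype("u1")
_,_,st,c=cv2.connectedComponentsWithStats(m)
for a in st[1:]:
    if a[4]>200: print(a, toS(pt("w4",a[0],a[1]+a[3]//2,.06)),toS(pt("w4",a[0]+a[2],a[1]+a[3]//2,.06)),toS(pt("w4",a[0],a[1],.06)))
# stick estimate
rear=pt("top0",233,288,.022); tip=pt("top0",312,313,.022); yaw=np.arctan2(*(tip-rear)[[1,0]]); c=(rear+tip)/2
print("stick",c,yaw,np.linalg.norm(tip-rear))
rows(p,o,[([c[0],c[1]-.06,.22],tool(yaw+np.pi/2))],fing=0.0)
```

```text
12.15 [ 0.44433437 -0.15742013  0.15466274] [ 1.44362427  0.40415242 -1.25851485] 0.49263135821180065 opening
[ 313  233   15   81 1151] [-74.06383306 100.34387287  60.        ] [-62.54451747 100.28896563  60.        ] [-73.75517016 132.39789727  60.        ]
stick [0.44215008 0.21979079 0.022     ] -1.8516402624551 0.1933573973480091
[{x: 0.0057, y: -0.0659, z: -0.0135, wx: 0.0, wy: 0.0, wz: 0.0198, fingers: 0.0}, {x: 0.0015, y: -0.0661, z: -0.0136, wx: 0.0, wy: 0.0, wz: 0.0198, fingers: 0.0}, {x: -0.0026, y: -0.066, z: -0.0136, wx: 0.0, wy: 0.0, wz: 0.0198, fingers: 0.0}, {x: -0.0067, y: -0.0658, z: -0.0136, wx: 0.0, wy: 0.0, wz: 0.0198, fingers: 0.0}, {x: -0.0107, y: -0.0652, z: -0.0136, wx: 0.0, wy: 0.0, wz: 0.0198, fingers: 0.0}, {x: -0.0148, y: -0.0644, z: -0.0136, wx: 0.0, wy: 0.0, wz: 0.0198, fingers: 0.0}]
```

View pics/w4.png

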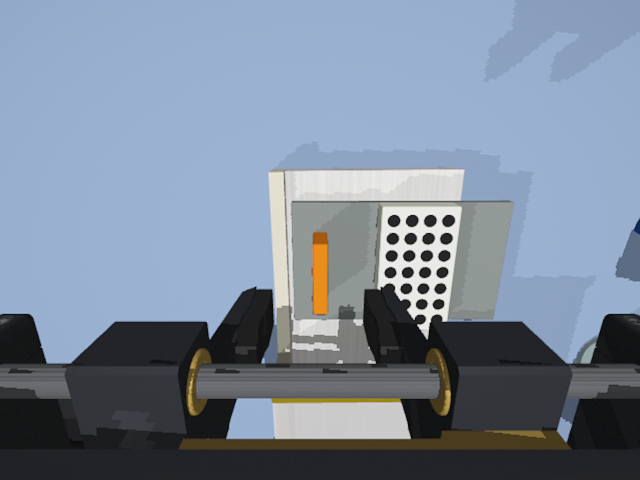

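Carrier flat and square on the bed: fin at sealer x −74..−62.5 as intended, lower end parallel to the near wall. Now the stick.

Emit:
{"method": "apply_moves", "body": {
  "series": [
    {"x":0.0055,"y":-0.066,"z":-0.0135,"wx":0,"wy":0,"wz":0.02,"fingers":0},
    {"x":0.0015,"y":-0.066,"z":-0.0135,"wx":0,"wy":0,"wz":0.02,"fingers":0},
    {"x":-0.0025,"y":-0.066,"z":-0.0135,"wx":0,"wy":0,"wz":0.02,"fingers":0},
    {"x":-0.0065,"y":-0.066,"z":-0.0135,"wx":0,"wy":0,"wz":0.02,"fingers":0},
    {"x":-0.0105,"y":-0.065,"z":-0.0135,"wx":0,"wy":0,"wz":0.02,"fingers":0},
    {"x":-0.015,"y":-0.064,"z":-0.0135,"wx":0,"wy":0,"wz":0.02,"fingers":0},
    {"x":0,"y":0,"z":0,"wx":0,"wy":0,"wz":0,"fingers":0}
  ]
}}

```text
clock: 13.12
tool_pos: [0.4456, 0.1692, 0.2192]
eef_rot: [0.989, -0.147, 0.002, -0.0]
contact_force: [0.2, -0.5, -0.5]
opening: 0.501
```

Run:
```python
from h import *
import cv2
p,o,s=now(); print(s["clock"],p,np.arctan2(*o.as_matrix()[[1,0],0]),s["q"])
shot("wrist","w5")
K,T,d=cam("w5")
h=cv2.cvtColor(cv2.imread("pics/w5.png"),cv2.COLOR_BGR2HSV)
ym=((h[...,0]>20)&(h[...,0]<34)&(h[...,1]>150)&(h[...,2]>90)).astype("u1")
_,L,st,_=cv2.connectedComponentsWithStats(ym); 
for a in st[1:]:
    if a[4]>200: print(a)
i=1+np.argmax(st[1:,4]); v,u=np.where(L==i)
r=np.stack([(u-K[0,2])/K[0,0],-(v-K[1,2])/K[1,1],-np.ones(len(u))]); W=(T[:3,:3]@(r*d[v,u])+T[:3,3:]).T
for lo,hi in((.016,.027),(.04,.05)):
    B=W[(W[:,2]>lo)&(W[:,2]<hi)]; 
    if len(B)<50: print("few",len(B));continue
    (c,sz,an)=cv2.minAreaRect((B[:,:2]*1000).astype("f4")); print(lo,len(B),c,sz,an,"medz",np.median(B[:,2])); print(cv2.boxPoints((c,sz,an)).round(1).tolist())
```

```text
13.125 [0.44556374 0.16917876 0.21920602] -0.29475422591016587 [-0.04531947  0.59108957 -0.65203798  2.01197434  0.54673121  0.71295984
 -1.33534685]
[ 278   55   39  197 3584]
0.016 2239 (441.70330810546875, 225.96798706054688) (188.73654174804688, 34.705440521240234) 73.03367614746094 medz 0.020897870843046784
[[397.6000061035156, 140.8000030517578], [430.79998779296875, 130.60000610351562], [485.79998779296875, 311.20001220703125], [452.6000061035156, 321.29998779296875]]
0.04 1297 (441.0699157714844, 220.417236328125) (69.96971130371094, 15.939814567565918) 73.27272033691406 medz 0.04392983930583805
[[423.3999938964844, 189.1999969482422], [438.6000061035156, 184.60000610351562], [458.79998779296875, 251.60000610351562], [443.5, 256.20001220703125]]
```

View pics/w5.png

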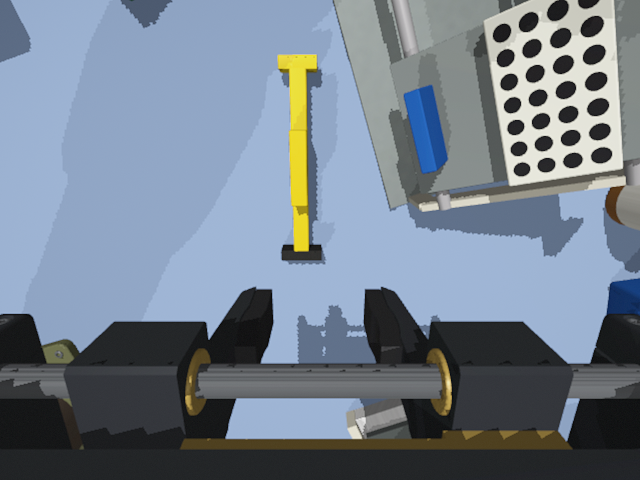

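Stick found: hump centre (0.4411, 0.2204), yaw −1.864, sizes 70×16 as given. Gripping the hump here would put the gripper body into the blue fin. So I'll first take the bar near its tip (clear of the rack), shift the stick ~10 cm away, then regrasp it by the hump.

Emit:
{"method": "apply_moves", "body": {
  "series": [
    {"x":-0.012,"y":0.007,"z":0.06,"wx":0,"wy":0,"wz":0,"fingers":0},
    {"x":-0.012,"y":0.008,"z":0.07,"wx":0,"wy":0,"wz":0,"fingers":0},
    {"x":0,"y":0,"z":0.06,"wx":0,"wy":0,"wz":0,"fingers":-0.1},
    {"x":0,"y":0,"z":0.03,"wx":0,"wy":0,"wz":0,"fingers":-0.2},
    {"x":0,"y":0,"z":0,"wx":0,"wy":0,"wz":0,"fingers":-0.2}
  ]
}}

```text
clock: 13.8
tool_pos: [0.4242, 0.1473, 0.0352]
eef_rot: [0.988, -0.154, -0.0, 0.007]
contact_force: [0.8, 0.2, 0.7]
opening: 0.403
```

```bash
cat >> h.py <<'E'
def stick(x,c=(.4411,.2204),yaw=-1.864): return np.array([c[0]+x*np.cos(yaw),c[1]+x*np.sin(yaw)])
E
python3 - <<'E'
from h import *
p,o,s=now(); print(s["clock"],p,s["contact_force"],s["opening"])
rows(p,o,[([*stick(.06),.004],tool(-.293))],fing=-.2)
E
```

```text
13.8 [0.42421165 0.14725716 0.03522637] [0.82686686 0.20395183 0.73931841] 0.4034020391222154
[{x: -0.0066, y: -0.019, z: 0.0388, wx: 0.0042, wy: -0.0005, wz: -0.005, fingers: -0.2}]
```

Emit:
{"method": "apply_moves", "body": {
  "series": [
    {"x":-0.0065,"y":-0.019,"z":0.01,"wx":0.004,"wy":0,"wz":-0.005,"fingers":-0.2},
    {"x":0,"y":0,"z":0.02,"wx":0,"wy":0,"wz":0,"fingers":-0.2},
    {"x":0,"y":0,"z":0.007,"wx":0,"wy":0,"wz":0,"fingers":-0.2},
    {"x":0,"y":0,"z":0,"wx":0,"wy":0,"wz":0,"fingers":-1},
    {"x":0,"y":0,"z":0,"wx":0,"wy":0,"wz":0,"fingers":-1},
    {"x":0,"y":0,"z":0,"wx":0,"wy":0,"wz":0,"fingers":-1}
  ],
  "force": 40
}}

```text
clock: 14.55
tool_pos: [0.4288, 0.1579, 0.0107]
eef_rot: [0.989, -0.151, 0.003, 0.001]
contact_force: [-0.1, 0.3, 0.1]
opening: 0.172
```

Run:
```python
from h import *
p,o,s=now(); print(s["clock"],p,s["contact_force"],s["opening"]*88,(o.inv()*tool(-.293)).as_rotvec(True))
```

```text
14.55 [0.42879647 0.15785864 0.01070215] [-0.09583205  0.27440442  0.1131626 ] 15.106099198267884 [ 0.02984071 -0.37698289 -0.5568877 ]
```

Emit:
{"method": "apply_moves", "body": {
  "series": [
    {"x":0,"y":0,"z":0,"wx":0,"wy":0,"wz":0,"fingers":-1},
    {"x":0,"y":0,"z":-0.006,"wx":0,"wy":0,"wz":0,"fingers":-1},
    {"x":-0.01,"y":0.03,"z":-0.004,"wx":0,"wy":0,"wz":0,"fingers":-1},
    {"x":-0.01,"y":0.04,"z":0,"wx":0,"wy":0,"wz":0,"fingers":-1},
    {"x":0,"y":0.04,"z":0,"wx":0,"wy":0,"wz":0,"fingers":-1},
    {"x":0,"y":0.02,"z":0,"wx":0,"wy":0,"wz":0,"fingers":-1},
    {"x":0,"y":0,"z":0,"wx":0,"wy":0,"wz":0,"fingers":-1}
  ]
}}

```text
clock: 15.42
tool_pos: [0.3861, 0.0676, 0.0188]
eef_rot: [0.988, -0.152, 0.002, 0.005]
contact_force: [0.2, 0.5, -0.8]
opening: 0.175
```

```bash
cat >> h.py <<'E'
def find_stick(name):
    import cv2
    K,T,d=cam(name); h=cv2.cvtColor(cv2.imread(f"pics/{name}.png"),cv2.COLOR_BGR2HSV)
    ym=(h[...,0]>20)&(h[...,0]<34)&(h[...,1]>150)&(h[...,2]>90)
    v,u=np.where(ym); r=np.stack([(u-K[0,2])/K[0,0],-(v-K[1,2])/K[1,1],-np.ones(len(u))]); W=(T[:3,:3]@(r*d[v,u])+T[:3,3:]).T
    for lo,hi in((.015,.03),(.038,.052)):
        B=W[(W[:,2]>lo)&(W[:,2]<hi)&(W[:,0]<.6)&(W[:,1]>-.1)&(W[:,1]<.4)]; print(lo,len(B),"z",np.median(B[:,2]) if len(B) else None,[np.round(k,1) for k in cv2.minAreaRect((B[:,:2]*1000).astype("f4"))] if len(B)>9 else "")
E
python3 - <<'E'
from h import *
p,o,s=now(); print(s["clock"],p,s["contact_force"],s["opening"]*88,np.arctan2(*o.as_matrix()[[1,0],0]))
shot("wrist","w6"); find_stick("w6")
E
```

```text
15.425 [0.38613139 0.067617   0.01875532] [ 0.23345958  0.47460936 -0.78932711] 15.4026563654076 -0.3050290953709357
0.015 5537 z 0.028610258547578343 [array([398.6, 116. ]), array([150. ,  16.3]), np.float64(73.3)]
0.038 7182 z 0.051368590883297455 [array([402.6, 129.4]), array([70.1, 15.7]), np.float64(73.7)]
```

Emit:
{"method": "apply_moves", "body": {
  "series": [
    {"x":0,"y":0,"z":0.007,"wx":0,"wy":0,"wz":0,"fingers":-1},
    {"x":0,"y":0,"z":0.0025,"wx":0,"wy":0,"wz":0,"fingers":-1},
    {"x":0,"y":0,"z":0,"wx":0,"wy":0,"wz":0,"fingers":-0.2},
    {"x":0,"y":0,"z":0,"wx":0,"wy":0,"wz":0,"fingers":-0.1},
    {"x":0,"y":0,"z":0,"wx":0,"wy":0,"wz":0,"fingers":-0.1},
    {"x":0,"y":0,"z":-0.06,"wx":0,"wy":0,"wz":0,"fingers":0},
    {"x":0,"y":-0.03,"z":-0.04,"wx":0,"wy":0,"wz":0,"fingers":0},
    {"x":0,"y":0,"z":0,"wx":0,"wy":0,"wz":0,"fingers":0}
  ]
}}

```text
clock: 16.48
tool_pos: [0.3998, 0.0846, 0.0735]
eef_rot: [0.988, -0.152, 0.014, 0.006]
contact_force: [-0.4, -0.5, 0.9]
opening: 0.499
```

Run:
```python
from h import *
p,o,s=now(); print(s["clock"],p,s["contact_force"],s["opening"]*88,np.arctan2(*o.as_matrix()[[1,0],0]))
shot("wrist","w7"); find_stick("w7")
```

```text
16.475 [0.39975389 0.08457577 0.07350299] [-0.35259485 -0.4867302   0.89536284] 43.95074065664981 -0.30600812796967647
0.015 6108 z 0.02089791382056215 [array([404.6, 136. ]), array([186.3,  35.6]), np.float64(73.4)]
0.038 3894 z 0.04390959117721836 [array([404.2, 131.9]), array([69.8, 15.4]), np.float64(73.9)]
```

Run:
```python
from h import *
p,o,s=now(); g=stick(-.012,(.4042,.1317),-1.8588); t=tool(-.288)
rows(p,o,[([*g,.075],t,2),([*g,.014],t,3)],fing=0)
```

```text
[{x: -0.0065, y: -0.0378, z: -0.002, wx: 0.0018, wy: -0.0047, wz: -0.0031, fingers: 0}, {x: -0.0062, y: -0.0378, z: -0.0017, wx: 0.0018, wy: -0.0047, wz: -0.0031, fingers: 0}, {x: 0.0, y: 0.0, z: 0.0254, wx: 0.0, wy: 0.0, wz: 0.0, fingers: 0}, {x: 0.0, y: 0.0, z: 0.0254, wx: 0.0, wy: 0.0, wz: 0.0, fingers: 0}, {x: 0.0, y: 0.0, z: 0.0254, wx: 0.0, wy: 0.0, wz: 0.0, fingers: 0}]
```

Emit:
{"method": "apply_moves", "body": {
  "series": [
    {"x":-0.0065,"y":-0.038,"z":-0.002,"wx":0.002,"wy":-0.005,"wz":-0.003,"fingers":0},
    {"x":-0.006,"y":-0.038,"z":-0.002,"wx":0.002,"wy":-0.005,"wz":-0.003,"fingers":0},
    {"x":0,"y":0,"z":0,"wx":0,"wy":0,"wz":0,"fingers":0}
  ]
}}

```text
clock: 16.9
tool_pos: [0.4077, 0.1399, 0.0727]
eef_rot: [0.989, -0.145, -0.001, 0.001]
contact_force: [0.2, -1.1, -0.2]
opening: 0.499
```

Run:
```python
from h import *
p,o,s=now(); g=stick(-.012,(.4042,.1317),-1.8588); t=tool(-.288); print(p)
rows(p,o,[([*g,.045],t,1),([*g,.014],t,2)],fing=0)
```

```text
[0.40767455 0.13990684 0.07268868]
[{x: -0.0012, y: -0.004, z: 0.0346, wx: 0.0009, wy: 0.0008, wz: -0.0011, fingers: 0}, {x: 0.0, y: 0.0, z: 0.0194, wx: 0.0, wy: 0.0, wz: 0.0, fingers: 0}, {x: 0.0, y: 0.0, z: 0.0194, wx: 0.0, wy: 0.0, wz: 0.0, fingers: 0}]
```

Emit:
{"method": "apply_moves", "body": {
  "series": [
    {"x":-0.001,"y":-0.004,"z":0.034,"wx":0.001,"wy":0.001,"wz":-0.001,"fingers":0},
    {"x":0,"y":0,"z":0.02,"wx":0,"wy":0,"wz":0,"fingers":0},
    {"x":0,"y":0,"z":0.019,"wx":0,"wy":0,"wz":0,"fingers":0},
    {"x":0,"y":0,"z":0.003,"wx":0,"wy":0,"wz":0,"fingers":-0.4},
    {"x":0,"y":0,"z":0,"wx":0,"wy":0,"wz":0,"fingers":-1},
    {"x":0,"y":0,"z":0,"wx":0,"wy":0,"wz":0,"fingers":-1},
    {"x":0,"y":0,"z":0,"wx":0,"wy":0,"wz":0,"fingers":-1}
  ],
  "force": 40
}}

```text
clock: 17.77
tool_pos: [0.4051, 0.1317, 0.0084]
eef_rot: [0.989, -0.146, -0.001, 0.006]
contact_force: [0.5, -0.1, -0.3]
opening: 0.178
```

Run:
```python
from h import *
p,o,s=now(); print(s["clock"],p,s["opening"]*88,s["contact_force"],np.arctan2(*o.as_matrix()[[1,0],0]),(o.inv()*tool(-.288)).as_rotvec(True))
c,yw=(.4042,.1317),-1.8588; a=p[:2]-np.array(c); print("grip at stick x",a@[np.cos(yw),np.sin(yw)],"TCP height over underside",p[2])
th=SL[2]; S=lambda y,h: place([.006,y,.018+h],SL,th)   # TCP in sealer frame
rows(p,o,[(p+[0,0,.09],o,2),(S(.29,.06),tool(th))],fing=-1)
```

```text
17.775 [0.40509849 0.1316736  0.00837318] 15.684072356383478 [ 0.47018266 -0.12639503 -0.28538143] -0.29331619749280297 [ 0.65392767 -0.02688124 -0.30475567]
grip at stick x -0.0002298967069161194 TCP height over underside 0.008373175766326308
[{x: 0.0, y: 0.0006, z: -0.0562, wx: 0.0, wy: 0.0, wz: 0.0, fingers: -1}, {x: 0.0, y: 0.0006, z: -0.0562, wx: 0.0, wy: 0.0, wz: 0.0, fingers: -1}, {x: 0.0526, y: 0.0337, z: 0.0089, wx: 0.0012, wy: 0.0002, wz: -0.0415, fingers: -1}, {x: 0.0478, y: 0.0403, z: 0.0088, wx: 0.0012, wy: 0.0002, wz: -0.0415, fingers: -1}, {x: 0.0421, y: 0.0462, z: 0.0087, wx: 0.0012, wy: 0.0002, wz: -0.0415, fingers: -1}]
```

Emit:
{"method": "apply_moves", "body": {
  "series": [
    {"x":0,"y":0,"z":-0.04,"wx":0,"wy":0,"wz":0,"fingers":-1},
    {"x":0,"y":0,"z":-0.05,"wx":0,"wy":0,"wz":0,"fingers":-1},
    {"x":0.045,"y":0.02,"z":0,"wx":0,"wy":0,"wz":-0.041,"fingers":-1},
    {"x":0.045,"y":0.03,"z":0,"wx":0,"wy":0,"wz":-0.041,"fingers":-1},
    {"x":0.035,"y":0.04,"z":0,"wx":0,"wy":0,"wz":-0.041,"fingers":-1},
    {"x":0,"y":0,"z":0,"wx":0,"wy":0,"wz":0,"fingers":-1}
  ]
}}

```text
clock: 18.52
tool_pos: [0.493, 0.0457, 0.0795]
eef_rot: [0.999, 0.046, 0.001, 0.006]
contact_force: [-0.8, 0.8, -0.6]
opening: 0.178
```

```bash
cat >> h.py <<'E'
RS=R.from_euler("z",.393)*R.from_quat([.9893,-.146,-.001,.006])
S=lambda y,h,x=.006: place([x,y,.018+h],SL,SL[2])
toS=lambda w: R.from_euler("z",-SL[2]).apply(w-np.array([SL[0],SL[1],0]))*1000
E
python3 - <<'E'
from h import *
p,o,s=now(); print(s["clock"],toS(p),s["opening"]*88,s["contact_force"],(o.inv()*RS).as_rotvec(True))
rows(p,o,[(S(.275,.03),RS),(S(.275,.0114),RS)],fing=-1)
E
```

```text
18.525 [ -0.7313397  319.03953984  79.46071596] 15.706378735108032 [-0.75788255  0.84679797 -0.57807793] [ 0.00958873 -0.06863945 -0.50870713]
[{x: 0.0088, y: 0.0545, z: 0.04, wx: 0.0001, wy: -0.0004, wz: -0.0028, fingers: -1}, {x: 0.0, y: -0.0003, z: 0.0232, wx: 0.0, wy: 0.0, wz: 0.0, fingers: -1}]
```

Emit:
{"method": "apply_moves", "body": {
  "series": [
    {"x":0.0045,"y":0.027,"z":0.02,"wx":0,"wy":0,"wz":-0.0014,"fingers":-1},
    {"x":0.0045,"y":0.027,"z":0.02,"wx":0,"wy":0,"wz":-0.0014,"fingers":-1},
    {"x":0,"y":0,"z":0.015,"wx":0,"wy":0,"wz":0,"fingers":-1},
    {"x":0,"y":0,"z":0,"wx":0,"wy":0,"wz":0,"fingers":-1}
  ]
}}

```text
clock: 19.02
tool_pos: [0.5037, 0.0036, 0.035]
eef_rot: [0.999, 0.051, 0.001, 0.005]
contact_force: [0.4, 0.2, -0.5]
opening: 0.176
```

Run:
```python
from h import *
p,o,s=now(); print(s["clock"],toS(p),s["opening"]*88,s["contact_force"],(o.inv()*RS).as_rotvec(True))
shot("wrist","w8")
K,T,d=cam("w8")
for sx in(-.016,.006,.028): print([proj("w8",S(p_,.02,sx)).round() for p_ in(.175,.147)])
import cv2
h=cv2.cvtColor(cv2.imread("pics/w8.png"),cv2.COLOR_BGR2HSV); ym=((h[...,0]>20)&(h[...,0]<34)&(h[...,1]>150)&(h[...,2]>90)).astype("u1")
_,L,st,_=cv2.connectedComponentsWithStats(ym); print([a.tolist() for a in st[1:] if a[4]>100])
om=((h[...,0]>5)&(h[...,0]<18)&(h[...,1]>180)&(h[...,2]>100)).astype("u1"); _,L,st,_=cv2.connectedComponentsWithStats(om); print([a.tolist() for a in st[1:] if a[4]>100])
rows(p,o,[(S(.275,.0114),RS)],fing=-1)
```

```text
19.025 [  5.7784461  276.07885439  35.01326463] 15.526509014788564 [ 0.41228509  0.18266594 -0.53190068] [-0.13665476 -0.10780164  0.06664127]
[array([281., 470.]), array([282., 504.])]
[array([320., 470.]), array([319., 504.])]
[array([358., 470.]), array([356., 504.])]
[[267, 78, 100, 285, 13648], [299, 399, 39, 40, 1425], [397, 431, 60, 9, 258]]
[]
[{x: 0.0003, y: 0.0013, z: 0.007, wx: -0.0008, wy: -0.0006, wz: 0.0004, fingers: -1}]
```

Emit:
{"method": "apply_moves", "body": {
  "series": [
    {"x":0,"y":0,"z":0.0065,"wx":0,"wy":0,"wz":0,"fingers":-1},
    {"x":0,"y":0.014,"z":0,"wx":0,"wy":0,"wz":0,"fingers":-1},
    {"x":0,"y":0.014,"z":0,"wx":0,"wy":0,"wz":0,"fingers":-1},
    {"x":0,"y":0.014,"z":0,"wx":0,"wy":0,"wz":0,"fingers":-1},
    {"x":0,"y":0.014,"z":0,"wx":0,"wy":0,"wz":0,"fingers":-1}
  ]
}}

```text
clock: 19.7
tool_pos: [0.5093, -0.0422, 0.0315]
eef_rot: [0.999, 0.052, 0.002, 0.004]
contact_force: [-0.1, 0.7, -1.6]
opening: 0.177
```

Run:
```python
from h import *
p,o,s=now(); print(s["clock"],toS(p),s["opening"]*88,s["contact_force"],(o.inv()*RS).as_rotvec(True))
rows(p,o,[(S(.16,.0114),RS,6)],fing=-1)
```

```text
19.7 [  6.8340335  230.01164365  31.47869142] 15.561256744511256 [-0.07797707  0.74383068 -1.6176894 ] [-0.20764553 -0.25493408  0.2103422 ]
[{x: -0.0003, y: 0.0146, z: 0.0006, wx: -0.0002, wy: -0.0002, wz: 0.0002, fingers: -1}, {x: -0.0002, y: 0.0146, z: 0.0006, wx: -0.0002, wy: -0.0002, wz: 0.0002, fingers: -1}, {x: -0.0002, y: 0.0146, z: 0.0006, wx: -0.0002, wy: -0.0002, wz: 0.0002, fingers: -1}, {x: -0.0002, y: 0.0146, z: 0.0006, wx: -0.0002, wy: -0.0002, wz: 0.0002, fingers: -1}, {x: -0.0002, y: 0.0146, z: 0.0006, wx: -0.0002, wy: -0.0002, wz: 0.0002, fingers: -1}, {x: -0.0002, y: 0.0146, z: 0.0006, wx: -0.0002, wy: -0.0002, wz: 0.0002, fingers: -1}]
```

Emit:
{"method": "apply_moves", "body": {
  "series": [
    {"x":0,"y":0.0145,"z":0.001,"wx":0,"wy":0,"wz":0,"fingers":-1},
    {"x":-0.0005,"y":0.0145,"z":0.001,"wx":0,"wy":0,"wz":0.0005,"fingers":-1},
    {"x":-0.0005,"y":0.0145,"z":0.0005,"wx":0,"wy":0,"wz":0.0005,"fingers":-1},
    {"x":0,"y":0.0145,"z":0,"wx":0,"wy":0,"wz":0,"fingers":-1},
    {"x":0,"y":0.0145,"z":0,"wx":0,"wy":0,"wz":0,"fingers":-1}
  ]
}}

```text
clock: 20.32
tool_pos: [0.5148, -0.1036, 0.0301]
eef_rot: [0.999, 0.05, 0.003, 0.003]
contact_force: [0.3, 1.2, -0.4]
opening: 0.172
```

Run:
```python
from h import *
p,o,s=now(); print(s["clock"],toS(p),s["opening"]*88,s["contact_force"],(o.inv()*RS).as_rotvec(True))
rows(p,o,[(S(.088,.0114),RS,7)],fing=-1)
```

```text
20.325 [  6.32987438 168.31202533  30.08535148] 15.168401035832385 [ 0.30719001  1.17997887 -0.42054231] [-0.28231416 -0.29452552  0.0029143 ]
[{x: -0.0001, y: 0.0143, z: 0.0002, wx: -0.0002, wy: -0.0002, wz: 0.0, fingers: -1}, {x: -0.0001, y: 0.0143, z: 0.0002, wx: -0.0002, wy: -0.0002, wz: 0.0, fingers: -1}, {x: -0.0001, y: 0.0143, z: 0.0002, wx: -0.0002, wy: -0.0002, wz: 0.0, fingers: -1}, {x: -0.0001, y: 0.0143, z: 0.0003, wx: -0.0002, wy: -0.0002, wz: 0.0, fingers: -1}, {x: -0.0001, y: 0.0143, z: 0.0003, wx: -0.0002, wy: -0.0002, wz: 0.0, fingers: -1}, {x: -0.0001, y: 0.0143, z: 0.0003, wx: -0.0002, wy: -0.0002, wz: 0.0, fingers: -1}, {x: -0.0001, y: 0.0143, z: 0.0003, wx: -0.0002, wy: -0.0002, wz: 0.0, fingers: -1}]
```

Emit:
{"method": "apply_moves", "body": {
  "series": [
    {"x":0,"y":0.0145,"z":0,"wx":0,"wy":0,"wz":0,"fingers":-1},
    {"x":0,"y":0.0145,"z":0,"wx":0,"wy":0,"wz":0,"fingers":-1},
    {"x":0,"y":0.0145,"z":0,"wx":0,"wy":0,"wz":0,"fingers":-1},
    {"x":0,"y":0.0145,"z":0,"wx":0,"wy":0,"wz":0,"fingers":-1},
    {"x":0,"y":0.0145,"z":0,"wx":0,"wy":0,"wz":0,"fingers":-1}
  ]
}}

```text
clock: 20.95
tool_pos: [0.5204, -0.1659, 0.0302]
eef_rot: [0.999, 0.05, 0.002, 0.004]
contact_force: [-0.7, 1.4, -1.5]
opening: 0.181
```

Run:
```python
from h import *
p,o,s=now(); print(s["clock"],toS(p),s["opening"]*88,s["contact_force"],(o.inv()*RS).as_rotvec(True))
rows(p,o,[(S(.086,.0114),RS,3)],fing=-1)
```

```text
20.95 [  5.81660423 105.83833675  30.23838409] 15.897429752269895 [-0.68289055  1.42217841 -1.49645202] [-0.26846187 -0.2300392  -0.02085905]
[{x: 0.0001, y: 0.0083, z: 0.0004, wx: -0.0005, wy: -0.0004, wz: 0.0, fingers: -1}, {x: 0.0001, y: 0.0083, z: 0.0004, wx: -0.0005, wy: -0.0004, wz: 0.0, fingers: -1}, {x: 0.0001, y: 0.0083, z: 0.0004, wx: -0.0005, wy: -0.0004, wz: 0.0, fingers: -1}]
```

Emit:
{"method": "apply_moves", "body": {
  "series": [
    {"x":0,"y":0.009,"z":0,"wx":0,"wy":0,"wz":0,"fingers":-1},
    {"x":0,"y":0.008,"z":0,"wx":0,"wy":0,"wz":0,"fingers":-1},
    {"x":0,"y":0.008,"z":0,"wx":0,"wy":0,"wz":0,"fingers":-1},
    {"x":0,"y":0,"z":0,"wx":0,"wy":0,"wz":0,"fingers":-1}
  ]
}}

```text
clock: 21.45
tool_pos: [0.5222, -0.1885, 0.0302]
eef_rot: [0.999, 0.049, 0.002, 0.004]
contact_force: [-0.4, -0.3, -0.5]
opening: 0.178
```

Emit:
{"method": "apply_moves", "body": {
  "series": [
    {"x":0,"y":-0.03,"z":0,"wx":0,"wy":0,"wz":0,"fingers":-1},
    {"x":0,"y":-0.06,"z":0,"wx":0,"wy":0,"wz":0,"fingers":-1},
    {"x":0,"y":-0.06,"z":0,"wx":0,"wy":0,"wz":0,"fingers":-1},
    {"x":0,"y":-0.06,"z":-0.03,"wx":0,"wy":0,"wz":0,"fingers":-1},
    {"x":0,"y":-0.06,"z":-0.02,"wx":0,"wy":0,"wz":0,"fingers":-1},
    {"x":0,"y":0,"z":0,"wx":0,"wy":0,"wz":0,"fingers":-1}
  ]
}}

```text
clock: 22.2
tool_pos: [0.5025, 0.0328, 0.0691]
eef_rot: [0.999, 0.048, 0.003, 0.005]
contact_force: [0.4, -0.5, -1.2]
opening: 0.177
```

Run:
```python
from h import *
import cv2
p,o,s=now(); print(s["clock"],p,toS(p),s["opening"]*88,s["contact_force"])
shot("top","t9"); shot("side","s9")
P=cv2.imread("pics/t9.png")
a=cv2.resize(P[190:330,400:600],None,fx=4,fy=4,interpolation=cv2.INTER_CUBIC)[:,:780]
# expected outline of a carrier placed at sealer y -65
cv2.imwrite("pics/t9c.png",a)
for n in("t9","s9"):
    h=cv2.cvtColor(cv2.imread(f"pics/{n}.png"),cv2.COLOR_BGR2HSV)
    m=((h[...,0]>5)&(h[...,0]<20)&(h[...,1]>100)&(h[...,2]>80)).astype("u1"); _,_,st,_=cv2.connectedComponentsWithStats(m); print(n,[k.tolist() for k in st[1:] if k[4]>20])
    for y in(-.06,-.07): print(y,[proj(n,place([x,y+e,z],SL,SL[2])).round(1).tolist() for x,e,z in((-.068,.03,.06),(-.068,-.03,.06),(-.092,.055,.026),(.092,.055,.026),(-.02,.055,.044),(.042,.055,.044))])
```

```text
22.2 [0.50250535 0.03278891 0.06911892] [  7.46255176 305.28512469  69.11891761] 15.556097031585324 [ 0.42283954 -0.49073386 -1.21575319]
t9 [[326, 147, 14, 21, 148]]
-0.06 [[503.4, 297.8], [529.1, 295.8], [487.9, 308.8], [478.1, 231.5], [487.1, 277.8], [483.7, 251.4]]
-0.07 [[507.6, 297.4], [533.3, 295.4], [492.0, 308.5], [482.2, 231.2], [491.3, 277.5], [487.9, 251.1]]
s9 [[578, 41, 62, 42, 523], [227, 227, 22, 16, 236]]
-0.06 [[378.2, 150.3], [377.0, 138.0], [386.3, 165.4], [322.0, 165.0], [361.4, 160.2], [339.5, 160.0]]
-0.07 [[378.0, 148.2], [376.8, 136.0], [386.0, 163.2], [322.0, 162.8], [361.3, 158.0], [339.5, 157.9]]
```

View pics/t9c.png

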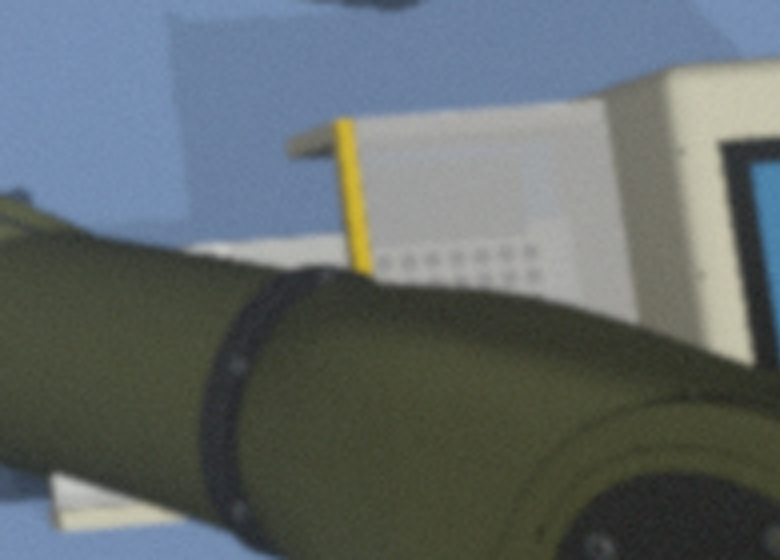

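The carrier's block shows through the guard just inside the yellow strip; all of it is under and square. Now lay the stick on the open bench.

Emit:
{"method": "apply_moves", "body": {
  "series": [
    {"x":-0.039,"y":-0.053,"z":0,"wx":0,"wy":0,"wz":0,"fingers":-1},
    {"x":-0.039,"y":-0.053,"z":0.01,"wx":0,"wy":0,"wz":0,"fingers":-1},
    {"x":0,"y":0,"z":0.03,"wx":0,"wy":0,"wz":0,"fingers":-1},
    {"x":0,"y":0,"z":0.015,"wx":0,"wy":0,"wz":0,"fingers":-1},
    {"x":0,"y":0,"z":0,"wx":0,"wy":0,"wz":0,"fingers":-1}
  ]
}}

```text
clock: 22.92
tool_pos: [0.4335, 0.0974, 0.019]
eef_rot: [0.999, 0.037, 0.002, 0.011]
contact_force: [-0.1, -1.0, -1.2]
opening: 0.177
```

Run:
```python
from h import *
p,o,s=now(); print(s["clock"],p,s["contact_force"],(o.inv()*R.from_euler("z",-.0)*RS).as_rotvec(True))
```

```text
22.925 [0.43353653 0.09738311 0.01896521] [-0.10738544 -0.97361222 -1.20693468] [ 0.60331549 -0.13180049 -1.48034406]
```

Emit:
{"method": "apply_moves", "body": {
  "series": [
    {"x":0,"y":0,"z":0.007,"wx":0.0034,"wy":0,"wz":0,"fingers":-1},
    {"x":0,"y":0,"z":0.003,"wx":0,"wy":0,"wz":0,"fingers":-1},
    {"x":0,"y":0,"z":0.0015,"wx":0,"wy":0,"wz":0,"fingers":-1}
  ]
}}

```text
clock: 23.3
tool_pos: [0.435, 0.0937, 0.0099]
eef_rot: [0.999, 0.034, 0.002, 0.007]
contact_force: [-0.5, -0.8, -0.9]
opening: 0.177
```

Emit:
{"method": "apply_moves", "body": {
  "series": [
    {"x":0,"y":0,"z":0.0015,"wx":0,"wy":0,"wz":0,"fingers":-1},
    {"x":0,"y":0,"z":0.001,"wx":0,"wy":0,"wz":0,"fingers":-1}
  ]
}}

```text
clock: 23.55
tool_pos: [0.4354, 0.0933, 0.0082]
eef_rot: [0.999, 0.034, 0.002, 0.007]
contact_force: [-0.6, -0.4, 0.1]
opening: 0.178
```

Emit:
{"method": "apply_moves", "body": {
  "series": [
    {"x":0,"y":0,"z":0,"wx":0,"wy":0,"wz":0,"fingers":-0.5},
    {"x":0,"y":0,"z":0,"wx":0,"wy":0,"wz":0,"fingers":-0.1},
    {"x":0,"y":0,"z":0,"wx":0,"wy":0,"wz":0,"fingers":-0.1},
    {"x":0,"y":0,"z":-0.05,"wx":0,"wy":0,"wz":0,"fingers":0},
    {"x":0,"y":0,"z":-0.07,"wx":0,"wy":0,"wz":0,"fingers":0},
    {"x":0,"y":-0.04,"z":-0.06,"wx":0,"wy":0,"wz":0,"fingers":0},
    {"x":0,"y":-0.06,"z":-0.04,"wx":0,"wy":0,"wz":0,"fingers":0},
    {"x":0,"y":-0.06,"z":0,"wx":0,"wy":0,"wz":0,"fingers":0}
  ]
}}

```text
clock: 24.55
tool_pos: [0.4272, 0.2222, 0.1778]
eef_rot: [1.0, 0.03, 0.003, 0.01]
contact_force: [1.1, 0.0, -0.3]
opening: 0.497
```

Run:
```python
from h import *
import cv2
p,o,s=now(); print(s["clock"],p,s["opening"])
shot("top","t10"); shot("side","s10")
K,T,d=cam("t10"); find_stick("s10"); find_stick("t10")
P=cv2.imread("pics/t10.png"); g=cv2.cvtColor(P,cv2.COLOR_BGR2GRAY).astype(int)
# diff against the first picture inside the guard: extent in the sealer frame (tray top plane)
D=(np.abs(cv2.GaussianBlur(P,(5,5),0).astype(int)-cv2.GaussianBlur(cv2.imread("pics/top0.png"),(5,5),0)).sum(2)>24)
h=[];
for y in np.arange(-.16,.17,.01):
    r=[]
    for x in np.arange(-.09,.1,.01):
        u,v=proj("t10",place([x,y,.026],SL,SL[2])); r.append("#" if D[int(round(v)),int(round(u))] else ".")
    print("%5.0f"%(y*1000),"".join(r))
# bystanders: largest changes elsewhere
m=D.astype("u1"); _,_,st,c=cv2.connectedComponentsWithStats(m); print([(k.tolist()) for k in st[1:] if k[4]>60])
```

```text
24.55 [0.42716475 0.22223409 0.17782119] 0.4965609474722111
0.015 242 z 0.02073232614868925 [array([432. , 103.1]), array([ 34.1, 183.5]), np.float64(2.0)]
0.038 109 z 0.04378256293751859 [array([435.3,  95.1]), array([14.1, 65.9]), np.float64(2.6)]
0.015 84 z 0.023909123195295034 [array([436.3,  71.2]), array([  9.4, 130.8]), np.float64(4.3)]
0.038 132 z 0.046864630304166766 [array([434.8,  91. ]), array([12.1, 68.9]), np.float64(3.7)]
 -160 ###################
 -150 ###################
 -140 ###################
 -130 ###################
 -120 ###################
 -110 ###################
 -100 ########.##########
  -90 ###################
  -80 ###################
  -70 ###################
  -60 ###################
  -50 ##.################
  -40 ########.##########
  -30 ##.################
  -20 ###################
  -10 ###################
    0 ###################
   10 ###.###############
   20 ###.###############
   30 ###################
   40 ###################
   50 ###################
   60 ###################
   70 ####.##############
   80 ###################
   90 ###################
  100 ###################
  110 ###################
  120 ###################
  130 ###################
  140 ###################
  150 ###################
  160 ###################
[[0, 0, 640, 480, 294167]]
```

Run:
```python
from h import *
import cv2
A_=cv2.GaussianBlur(cv2.imread("pics/top0.png"),(5,5),0).astype(int); B_=cv2.GaussianBlur(cv2.imread("pics/t10.png"),(5,5),0).astype(int)
D=(B_-A_).sum(2)/3; print("median",np.median(D),"mean",D.mean())
for y in np.arange(-.155,.175,.01):
    print("%5.0f"%(y*1000)," ".join("%4.0f"%D[tuple(np.round(proj("t10",place([x,y,.026],SL,SL[2])))[::-1].astype(int))] for x in np.arange(-.105,.11,.015)))
m=(np.abs(D-np.median(D))>30).astype("u1"); _,_,st,c=cv2.connectedComponentsWithStats(m); print([(k.tolist()) for k in st[1:] if k[4]>40])
K,T,d=cam("t10"); 
for n,u,v in(("fin",517,297),):print(n,[pt("t10",u+i,v) for i in(-8,0,8)])
```

```text
median 20.0 mean 8.1949609375
 -155   22   24   23   25   23   24   24   23   23   24   24   23   23   24   24
 -145   23   24   24   23   25   25   24   24   24   25   24   24   23   24   24
 -135   23   23   23   23   23   21   18   19   22   21   23   22   23   23   24
 -125   22   13   12   12   12   12   17   17   18   11   16   19   20   21   24
 -115   23   13   11   11   12   11   13   10   10   10   14   20   19   22   24
 -105   23   13   12   11   12   12   18   19   16   15   15   20   18   21   24
  -95   23   13   11   12   12   12   16   16   16   16   14   19   20   21   24
  -85   22   13   10   11   13   12   14   10   10   10   14   19   20   22   22
  -75   22   13   11   11   13   11   19   19   17   17   14   19   19   22   23
  -65   22   13   11   12   10   13   15   16   16   14   14   19   20   22   23
  -55   22   13    8   10   12   12   10   11   11   11   14   19   20   21   24
  -45   21   12    8   12   11   12   16   15   17   18   14   19   20   20   23
  -35    7    1    0   15   16   17   19   22   21   15   18   23   23   26   25
  -25  -36  -31  
[... 1255 characters left out ...]
 28   20   25   32   22
  135  -57  -60  -60  -61  -59   -2   29   28   29   30   27   19   21   21   23
  145  -58  -60  -61  -59  -59  -28   28   27   28   29   27   19   21   22   21
  155  -58  -60  -60  -60  -59  -47   28   29   28   28   28   20   21   21   22
  165  -56  -59  -60  -59  -57  -58   27   28   28   29   27   19   21   20   22
[[182, 200, 55, 45, 1192], [210, 211, 37, 50, 524], [190, 253, 16, 5, 71], [200, 258, 382, 222, 44705], [521, 397, 54, 73, 325], [569, 432, 71, 48, 1314], [519, 453, 43, 16, 335], [550, 473, 18, 7, 100]]
fin [array([ 0.46215126, -0.3150883 ,  0.07370469]), array([ 0.46255313, -0.33316246,  0.07409501]), array([ 0.46295156, -0.35105457,  0.07486103])]
```

```bash
python3 -c "
from plant import *
s=get_state(); print(s['clock'],s['contact_force']); print(finish_job())"
```

```text
24.65 [ 0.17147698  0.24435299 -0.13280855]
the job is handed in; nothing more can be done
None
```

The job is done and handed in at 24.65 s. The orange-finned carrier is fully under the guard and the push stick is lying on the bench.

- **Off the rack:** I gripped the carrier by its fin and tilted it level about the ledge rod with the lip still hooked. Then I lifted it about 15 mm, drew it out from under the keeper bar and carried it to the bed.
- **On the bed:** I laid it square in front of the guard, with its fin within about 1 mm of its nominal position across the bed, and let go. It pressed on the bed with about 18 N for a moment before release, the largest force I read.
- **Extra step with the stick:** Gripping the stick's hump where it lay would have put the gripper body into the blue-finned carrier. I first moved the stick about 9 cm clear by its tip end, then took it again by the hump.
- **Push:** I stopped with the stick's tip about 17 mm inside the guard's front edge. The gripper stayed outside, and the fingers did not touch the carrier.

**Last checks:**
- **Carrier:** The final top picture shows its leading edge at about sealer y −130 and square. That puts its trailing edge at about −20, so it is wholly under the guard. The front strip hid the trailing edge, so that figure is worked out from the carrier's length, but it agrees with where the stick stopped.
- **Stick:** The depth pictures show it flat on the bench (bar top about 21 mm, hump about 44 mm), clear of the guard.
- **Other things:** Apart from the empty rack slot and the arm with its shadow, I found no change in the top picture, so the blue-finned carrier and the bystanders look undisturbed.
- **Disagreements:** The top and wrist cameras differed by about 5 mm in the fin's sideways position and 2–4 mm in height. I corrected for the height before placing the carrier.

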